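Pack target blanks into the hasped transport case

ROBOT

A 6-joint arm with a two-finger parallel gripper is mounted at the origin on the work surface. World frame = base frame: x ahead of the robot, y to its left, z up, the work surface at z = 0. Lengths are in mm, angles in rad, forces in N, time in s.
With the tool pointing down it reaches from about 300 to 775 mm from the base axis. Payload 14.6 kg.
Tool frame: the origin (TCP) lies midway between the tips of the shut fingers; the grasp point (between the pads) lies 19 mm behind it (manip.hold_point_z is the distance from the TCP to the grasp point, in mm); z points along the fingers, y is the direction in which the jaws open and shut (so a half turn about z gives the same grasp; the last joint's range is limited). The gripper opens to 94 mm and grips with 3 to 60 N. Pads are 16 mm wide; open, the fingers measure 119 mm over their backs; the gripper's body (75 mm by 177 mm) begins 78 mm behind the grasp point.
Start: joints at [1.078, 0.3, 1.521, -0, 1.321, -0.067], TCP at [227.173, 500.881, 205.446] pointing down, gripper open.
Joint ranges: [-3.03, 3.03], [-0.79, 2.21], [0.23, 2.52], [-1.04, 4.18], [0, 3.07], [-2.55, 2.55]. Speed limits (rad/s): [2.22, 2.22, 2.57, 3.14, 3.14, 3.14].

INTERFACE

Orientations are given as [roll, pitch, yaw] about the fixed x, y, z axes, in that order (R = Rz(yaw) Ry(pitch) Rx(roll)).
In Python, from cell import manip gives the robot as it stands.
- The arm moves only by the shell command python3 -m crank 'ROWS' [OPENING] [FORCE]. ROWS is JSON, a list of rows, each an object with "offset": the shift along the world's x, y, z in m, a list of three; "spin": the turn about the world's z in degrees. In form: [{"offset": [dx, dy, dz], "spin": spin}, ...]. A call has exactly 8 rows; each row is the pose to reach, as a shift and turn from the pose measured when the call began; what a row does not reach only later rows make up. A row lasts 1/12 s, in which the tool goes at most 41.7 mm and 7.16 degrees, less where a joint would pass 70% of its speed; a pose out of reach is approached as far as the arm can. A call with a gripper value outside its range is refused whole. OPENING is the opening, from 0 (shut) to 1 (fully open), set as the call begins (- or left out, the last holds). The fingers move at their own pace and stop on an object; FORCE is the grip in N (left out, the last holds). Time passes only in rows, so rows that repeat a pose let the fingers close, or fill a call up. It gives the time, the measured TCP pose, the force and the opening at its end, in the units of the state.
- manip.read_state(): the state, without advancing time (a new reading comes with each control period).
- manip.camera(name): name is "scene" or "top" or "wrist"; returns a dict with "pixels" (400x640x3 uint8, red, green, blue), "fx", "fy", "cx", "cy" (pixels), "extrinsics" (4x4, takes a point from world to camera coordinates); the wrist camera has in their place "hand_eye" (4x4, takes a point from camera to tool coordinates, whose origin is the TCP and whose axes are the flange's). Camera axes: x right, y down, z forward; pixel columns grow to the right and rows downward; lengths in mm; the calibration is good to about 2 mm. The wrist camera is an equidistant fisheye: a pixel r from the principal point sees the ray r / f radians off the axis. A picture is of the moment at which its call begins: read the wrist's pose just before it. There is no depth.
- manip.sign_off(): hands the job in, once; it reports no verdict.
Trained networks look in a picture, given as the dict that the camera call returned (one of the last four; its "shot" number tells which), for a name from the list of things; names that differ only in an ending like _2 or _b are one class to them, and where a whole thing is asked for, a point or a joint stands for the part that bears it (a point fixed in the world has none). Each returns a list of dicts, best first, with "conf" (0 to 1); they miss things now and then, are a little off and sometimes report something else, mostly with a low value. They report only what shows in the picture. A call takes as long as a camera call. They do not tell look-alikes from the thing itself.
- manip.search_frame(picture, name): "location" ([x, y, z] in mm, in world coordinates, good to about 4 mm: the middle of the surface that is visible of it).
- manip.masks_of(picture, name): "mask" (400x640 bool, what is visible of it).
The state is a dict: "clock": time; "joints": joint angles; "qd": joint speeds; "effort": joint torques, N m; "eef_pos": TCP position; "eef_rot": TCP orientation; "wrist_force": force on the tool from outside, world axes, zero at the start; "moment": the same for the moment, N m; "finger_gap": finger opening in mm.
Only numpy, scipy, OpenCV 4.12 (cv2) and the standard library are available. Lean on these libraries where they do the work, as an engineer would, in place of code of your own. Each camera call takes 0.05 s, during which the arm holds its last target. There are 200 camera calls.

TASK

Swing the orange hasp off its catch and all the way back, open the case's lid fully, and lay every target blank on the bench (copper discs and white square plates; two to four of them) flat and fully home in a cavity of its own outline, one to a cavity. Then close the lid fully without slamming it and swing the hasp over the catch again. Do not lift the lid while the hasp is over it, and leave the other things on the bench where they are.

Things in the scene. Friction and masses are not known exactly. Their poses are not given: they have to be found in the camera images.
- case: white case fixed to the bench, base 170 (its x) x 200 (its y) x 40 mm high; origin at the centre of its underside, z up, front (-x) towards the robot. Inside, four die blocks (78 along x by 92 along y) tile it 2 x 2, centres at x = +-39, y = +-46 mm, tops flush with the rim. Which block is where varies. Lid hinged along its rear top edge.
- lid (a joint): grey lid, a shell 170 x 200 x 32 mm high (28 mm deep inside, top 72 mm above the bench when shut). 0 = shut, grows as its front edge rises, 1.75 rad = fully open, leaning back. A stiff hinge (0.4 Nm) holds it wherever it is left; lid mass 0.25 kg, about 4 N at the tab to raise it.
- lid_tab (a point): grip point on the lid's blue tab, a bar 30 mm wide (case y) and 10 mm thick that sticks out 45 mm from the front edge of the lid at case y = -55 mm; the point lies on its mid-plane 30 mm out from the lid's front face (case x = -115, y = -55, z = 55 mm when shut), 200 mm from the hinge and 15 mm above its line.
- lid_hinge (a point): point on the lid's hinge line (case x = 85, z = 40 mm) in line with the tab; the hinge line runs along the case's y
- lid_catch (a point): brass catch, a small 6 x 12 mm upright stud on the lid's top, 22 mm high (its centre), at case y = +55 mm; the slot of the hasp drops over it
- hasp (a joint): orange slotted hasp strap, 30 mm wide, hinged on the post in front of the case. 0 = lying over the lid with its slot over the catch, grows as it swings up and back towards the robot, upright at about 1.35, 2.0 rad = fully back (stop). It stays where it is left (0.06 Nm friction, 60 g).
- hasp_bar (a point): centre of the cross bar at the hasp's tip, a 12 mm thick, 40 mm long round bar parallel to the case's y, 10 mm wider than the strap; it can be pinched on its two ends. It lies 88 mm from the hasp's hinge along the strap and 22 mm above it (30 mm above the lid's top when the hasp is shut).
- hasp_hinge (a point): centre of the hasp's hinge pin: case x = -95, y = +55, z = 80 mm, parallel to the case's y. It sits on a fixed steel post, case x = -101 to -89, y = 38 to 72, up to z = 78 mm
- loupe_mid (a point): loupe, a black and brass cylinder 38 mm in diameter, 32 mm tall, standing among the blanks; the point is its centre. Bystander.
- disc_a_mid (a point): centre (half-way up) of the first copper disc, 64 mm in diameter, 20 mm thick, 0.3 to 0.45 kg, lying flat on the bench at the start; may be absent
- plate_a_mid (a point): centre (half-way up) of the first white ceramic square plate, 60 x 60 x 20 mm thick, 0.2 to 0.3 kg, sides along its x and y, lying flat on the bench; may be absent
- die_round_a_mouth (a point): centre of the mouth of a round cavity, in a blue block: 67 mm in diameter, 7 mm deep, with a small chamfer; at the level of the case's rim, 40 mm above the bench. A disc lying home in it has its centre 3 mm above the mouth, its top 13 mm above.
- die_square_a_mouth (a point): centre of the mouth of a square cavity, in a black block: 63 x 63 mm, 7 mm deep, sides along the case's x and y, with a small chamfer; level with the rim. A plate lying home in it has its centre 3 mm above the mouth, its top 13 mm above.
- disc_b_mid (a point): centre (half-way up) of the second copper disc, 64 mm in diameter, 20 mm thick, 0.3 to 0.45 kg, lying flat on the bench at the start; may be absent
- plate_b_mid (a point): centre (half-way up) of the second white ceramic square plate, 60 x 60 x 20 mm thick, 0.2 to 0.3 kg, sides along its x and y, lying flat on the bench; may be absent
- die_round_b_mouth (a point): centre of the mouth of a round cavity, in a blue block: 67 mm in diameter, 7 mm deep, with a small chamfer; at the level of the case's rim, 40 mm above the bench. A disc lying home in it has its centre 3 mm above the mouth, its top 13 mm above.
- die_square_b_mouth (a point): centre of the mouth of a square cavity, in a black block: 63 x 63 mm, 7 mm deep, sides along the case's x and y, with a small chamfer; level with the rim. A plate lying home in it has its centre 3 mm above the mouth, its top 13 mm above.
- wash_bottle: white wash bottle with red cap, 64 mm in diameter, 170 mm tall; origin at its underside. Bystander.
- jar: jar, 60 mm in diameter, 70 mm tall; origin at its underside. Bystander.
- dish: shallow glass dish, 90 mm in diameter, 20 mm high; origin at its underside. Bystander.
- driver: screwdriver lying on the bench; origin at its underside. Bystander.
- brush: brush lying on the bench; origin at its underside. Bystander.
- gauge_box: orange flat box, 90 x 60 x 30 mm; origin at its underside. Bystander.
Things that resemble listed ones, but are neither listed nor needed, are in the scene too. Leave any black or blue look-alike of the part that bears disc_b_mid alone.

How it is judged (in metres and radians):
On the way, in this order (a step that is already met when the one before it is completed fails the run):
1. the hasp is swung back off the catch with the lid still shut (value of joint hasp above 1.4 rad and value of joint lid below 0.08 rad), for 0.2 s.
2. the lid is open (value of joint lid above 1.3 rad), for 0.2 s.
3. every blank lies home in a cavity of its own outline, the lid still open (((horizontal distance between disc_a_mid and die_round_a_mouth below 0.004 m and z of disc_a_mid in the frame of die_round_a_mouth between 0.0005 and 0.0055 m and angle between disc_a_mid's own z axis and vertical below 0.06 rad) or (horizontal distance between disc_a_mid and die_round_b_mouth below 0.004 m and z of disc_a_mid in the frame of die_round_b_mouth between 0.0005 and 0.0055 m and angle between disc_a_mid's own z axis and vertical below 0.06 rad)) and ((horizontal distance between disc_b_mid and die_round_a_mouth below 0.004 m and z of disc_b_mid in the frame of die_round_a_mouth between 0.0005 and 0.0055 m and angle between disc_b_mid's own z axis and vertical below 0.06 rad) or (horizontal distance between disc_b_mid and die_round_b_mouth below 0.004 m and z of disc_b_mid in the frame of die_round_b_mouth between 0.0005 and 0.0055 m and angle between disc_b_mid's own z axis and vertical below 0.06 rad)) and ((horizontal distance between plate_a_mid and die_square_a_mouth below 0.004 m and z of plate_a_mid in the frame of die_square_a_mouth between 0.0005 and 0.0055 m and angle between plate_a_mid's own z axis and vertical below 0.06 rad) or (horizontal distance between plate_a_mid and die_square_b_mouth below 0.004 m and z of plate_a_mid in the frame of die_square_b_mouth between 0.0005 and 0.0055 m and angle between plate_a_mid's own z axis and vertical below 0.06 rad)) and ((horizontal distance between plate_b_mid and die_square_a_mouth below 0.004 m and z of plate_b_mid in the frame of die_square_a_mouth between 0.0005 and 0.0055 m and angle between plate_b_mid's own z axis and vertical below 0.06 rad) or (horizontal distance between plate_b_mid and die_square_b_mouth below 0.004 m and z of plate_b_mid in the frame of die_square_b_mouth between 0.0005 and 0.0055 m and angle between plate_b_mid's own z axis and vertical below 0.06 rad)) and value of joint lid above 0.9 rad), for 0.2 s.
4. the lid is shut again with the hasp still back (value of joint lid below 0.05 rad and value of joint hasp above 1 rad), for 0.2 s.
5. the hasp is over the catch (value of joint hasp below 0.15 rad), for 0.2 s.
At the end, for the whole second after the job is handed in: every blank present lies flat (tilt under 0.06 rad) and at rest in a cavity of its own outline, within 4 mm of its centre and bottomed (blank centre 0.5 to 5.5 mm above the mouth); lid within 0.05 rad of shut; hasp within 0.15 rad of lying over the catch (((horizontal distance between disc_a_mid and die_round_a_mouth below 0.004 m and z of disc_a_mid in the frame of die_round_a_mouth between 0.0005 and 0.0055 m and angle between disc_a_mid's own z axis and vertical below 0.06 rad) or (horizontal distance between disc_a_mid and die_round_b_mouth below 0.004 m and z of disc_a_mid in the frame of die_round_b_mouth between 0.0005 and 0.0055 m and angle between disc_a_mid's own z axis and vertical below 0.06 rad)) and ((horizontal distance between disc_b_mid and die_round_a_mouth below 0.004 m and z of disc_b_mid in the frame of die_round_a_mouth between 0.0005 and 0.0055 m and angle between disc_b_mid's own z axis and vertical below 0.06 rad) or (horizontal distance between disc_b_mid and die_round_b_mouth below 0.004 m and z of disc_b_mid in the frame of die_round_b_mouth between 0.0005 and 0.0055 m and angle between disc_b_mid's own z axis and vertical below 0.06 rad)) and ((horizontal distance between plate_a_mid and die_square_a_mouth below 0.004 m and z of plate_a_mid in the frame of die_square_a_mouth between 0.0005 and 0.0055 m and angle between plate_a_mid's own z axis and vertical below 0.06 rad) or (horizontal distance between plate_a_mid and die_square_b_mouth below 0.004 m and z of plate_a_mid in the frame of die_square_b_mouth between 0.0005 and 0.0055 m and angle between plate_a_mid's own z axis and vertical below 0.06 rad)) and ((horizontal distance between plate_b_mid and die_square_a_mouth below 0.004 m and z of plate_b_mid in the frame of die_square_a_mouth between 0.0005 and 0.0055 m and angle between plate_b_mid's own z axis and vertical below 0.06 rad) or (horizontal distance between plate_b_mid and die_square_b_mouth below 0.004 m and z of plate_b_mid in the frame of die_square_b_mouth between 0.0005 and 0.0055 m and angle between plate_b_mid's own z axis and vertical below 0.06 rad)) and linear speed of each of disc_a, disc_b, plate_a, plate_b below 0.01 m/s and value of joint lid below 0.05 rad and value of joint hasp below 0.15 rad); the robot touches nothing.
It fails at once if the lid is lifted while the hasp is over it, or the hasp is put over before the lid is shut (value of joint lid above 0.12 rad and value of joint hasp below 0.7 rad).
It fails at once if the lid is slammed (velocity of joint lid below -2.5 rad/s).
It fails at once if a bystander is moved more than 40 mm (distance of any of loupe_mid, wash_bottle, jar, dish, driver, brush, gauge_box from where it was at the start of the episode above 0.04 m).
Of disc_a, disc_b, plate_a, plate_b only 2 to 4 are there at a start; the rules pass over those that are not, and their reading is None.
At some moment in a run one of disc_a, disc_b, plate_a, plate_b may be knocked a few centimetres aside while the robot is not near it.
Once in a run the grip may slacken for a moment while it holds something.
It also fails if it takes over 210 s, if anything falls off the work surface, if the arm or the gripper's body presses on something with over 40 N, if the wrist force passes 120 N, or if a joint passes its speed limit or range.

## Working session

There is one attempt and no reset: what is moved stays moved. The work goes in short steps, Python scripts to look and compute and a shell command to move; the robot and the scene stay as the last step left them, time stands still between calls to the robot, and variables do not carry over. Pictures are saved under pics/ and viewed, about 12 in all and at most 16, crops included, and the job is handed in when it is done.

```bash
ls; mkdir -p pics
cat > h.py <<'E'
import numpy as np, cv2, json
from cell import manip
from scipy.spatial.transform import Rotation as R
def save(p,n,crop=None,s=1):
    im=p["pixels"][:,:,::-1]
    if crop: x0,y0,x1,y1=crop; im=im[y0:y1,x0:x1]
    cv2.imwrite("pics/"+n,cv2.resize(im,None,fx=s,fy=s,interpolation=cv2.INTER_CUBIC))
def cam_world(p,st=None):
    """returns R (cam->world), centre"""
    if "extrinsics" in p:
        E=np.array(p["extrinsics"]); return E[:3,:3].T,-E[:3,:3].T@E[:3,3]
    H=np.array(p["hand_eye"]); T=np.eye(4); T[:3,:3]=R.from_euler('xyz',st["eef_rot"]).as_matrix(); T[:3,3]=st["eef_pos"]
    W=T@H; return W[:3,:3],W[:3,3]
def px2w(p,uv,z,st=None):
    Rm,c=cam_world(p,st); x=(uv[0]-p["cx"])/p["fx"]; y=(uv[1]-p["cy"])/p["fy"]
    if "extrinsics" in p: d=np.array([x,y,1])
    else:
        r=np.hypot(x,y); d=np.array([x/r*np.sin(r),y/r*np.sin(r),np.cos(r)]) if r>1e-9 else np.array([0,0,1.])
    d=Rm@d; return c+d*(z-c[2])/d[2]
def w2px(p,X,st=None):
    Rm,c=cam_world(p,st); q=Rm.T@(np.array(X,float)-c)
    if "extrinsics" in p: return np.array([p["cx"]+p["fx"]*q[0]/q[2],p["cy"]+p["fy"]*q[1]/q[2]])
    t=np.arctan2(np.hypot(q[0],q[1]),q[2]); n=np.hypot(q[0],q[1])
    return np.array([p["cx"]+p["fx"]*t*q[0]/n,p["cy"]+p["fy"]*t*q[1]/n])
def wrist():
    st=manip.read_state(); return manip.camera("wrist"),st
E
python3 - <<'E'
from h import *
np.set_printoptions(precision=1,suppress=True)
st=manip.read_state(); print(st)
t=manip.camera("top"); save(t,"top.png",s=1.25); s=manip.camera("scene"); save(s,"scene.png",s=1.25)
print(t["fx"],t["cx"],t["cy"],cam_world(t)[1])
for n in ["case","lid","lid_tab","lid_hinge","lid_catch","hasp","hasp_bar","hasp_hinge","loupe_mid","disc_a_mid","plate_a_mid","wash_bottle","jar","dish","driver","brush","gauge_box"]:
    for q,l in ((t,"top"),(s,"scene")):
        print(n,l,[(np.round(d["location"]).tolist(),round(d["conf"],2)) for d in manip.search_frame(q,n)][:5])
E
```

```text
pics
{'clock': 0.0, 'joints': array([ 1.1,  0.3,  1.5, -0. ,  1.3, -0.1]), 'qd': array([ 0., -0., -0.,  0., -0., -0.]), 'effort': array([  0. , -53.2, -35.3,   0.1,   0. ,  -0. ]), 'eef_pos': array([227.1, 500.7, 204.9]), 'eef_rot': array([-3.1, -0. ,  2.7]), 'wrist_force': array([-0.2, -0.1, -0.2]), 'moment': array([-0., -0.,  0.]), 'finger_gap': 93.97069198581288}
414.3068187076441 318.23735154669254 205.00826789878963 [ 286.8  -46.4 1486.7]
case top [([560.0, 85.0, 73.0], 0.6)]
case scene [([592.0, 48.0, 66.0], 0.73)]
lid top [([638.0, 372.0, 29.0], 0.55)]
lid scene [([586.0, 55.0, 71.0], 0.66)]
lid_tab top [([568.0, 76.0, 70.0], 0.62), ([544.0, 148.0, 82.0], 0.59)]
lid_tab scene [([584.0, 54.0, 72.0], 0.57), ([734.0, -228.0, 12.0], 0.37)]
lid_hinge top [([569.0, 75.0, 74.0], 0.97)]
lid_hinge scene [([589.0, 55.0, 72.0], 0.92)]
lid_catch top [([565.0, 81.0, 75.0], 0.56)]
lid_catch scene [([589.0, 55.0, 72.0], 0.82)]
hasp top [([546.0, 146.0, 82.0], 0.74), ([736.0, -239.0, 14.0], 0.52)]
hasp scene [([547.0, 139.0, 78.0], 0.5)]
hasp_bar top [([542.0, 149.0, 79.0], 0.68)]
hasp_bar sc
[... 541 characters left out ...]
115.0], 0.63), ([545.0, 146.0, 83.0], 0.59), ([579.0, -149.0, 18.0], 0.4)]
wash_bottle scene [([391.0, -490.0, 108.0], 0.94), ([479.0, -146.0, 22.0], 0.51)]
jar top [([409.0, 313.0, 68.0], 0.65)]
jar scene [([423.0, 300.0, 42.0], 0.77)]
dish top [([735.0, -240.0, 12.0], 0.7)]
dish scene [([730.0, -230.0, 9.0], 0.76), ([541.0, 136.0, 83.0], 0.66), ([451.0, -345.0, 22.0], 0.5)]
driver top [([454.0, 416.0, 22.0], 0.55)]
driver scene [([459.0, 409.0, 14.0], 0.62)]
brush top [([312.0, -282.0, 17.0], 0.88)]
brush scene [([318.0, -288.0, 15.0], 0.76), ([586.0, 53.0, 70.0], 0.19)]
gauge_box top [([639.0, 372.0, 28.0], 0.78)]
gauge_box scene [([650.0, 356.0, 26.0], 0.91), ([588.0, 54.0, 73.0], 0.34)]
```

View pics/top.png

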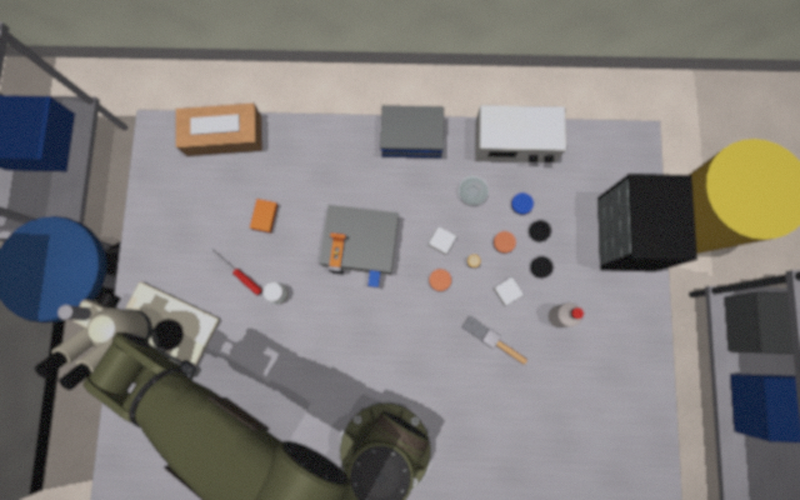

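View pics/scene.png

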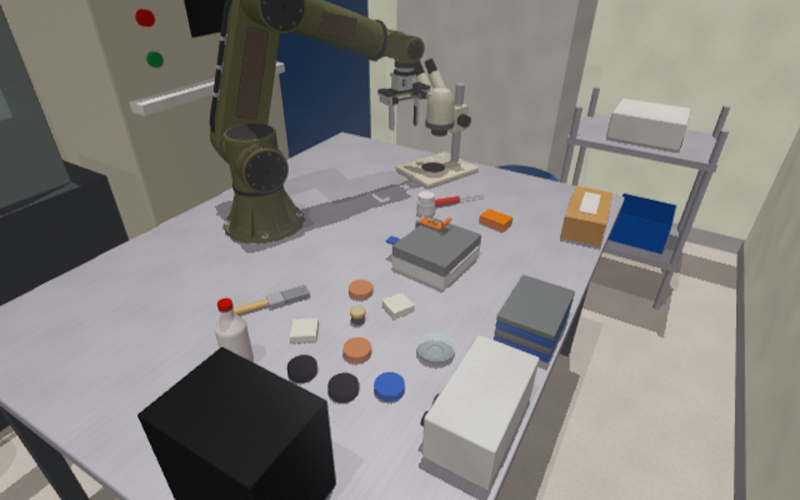

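Top view (1.25×): copper discs are at (440,280) and (504,242), white plates at (443,240) and (509,291), and the loupe at (474,261). The look-alikes are blue at (522,203) and black at (540,231) and (541,267). The case is at (362,240), with the hasp at (337,250) and the tab at (374,279). Next I go above the case and look.

```bash
python3 -m crank '[{"offset":[0,0,0.04],"spin":3},{"offset":[0.01,-0.02,0.08],"spin":6},{"offset":[0.03,-0.05,0.11],"spin":9},{"offset":[0.05,-0.08,0.14],"spin":12},{"offset":[0.07,-0.11,0.15],"spin":15},{"offset":[0.09,-0.14,0.15],"spin":18},{"offset":[0.11,-0.17,0.15],"spin":20},{"offset":[0.13,-0.20,0.15],"spin":20}]' 1 20
python3 -m crank '[{"offset":[0.015,-0.03,0],"spin":0},{"offset":[0.03,-0.06,0],"spin":0},{"offset":[0.05,-0.09,0],"spin":0},{"offset":[0.07,-0.12,0],"spin":0},{"offset":[0.09,-0.15,0],"spin":0},{"offset":[0.11,-0.18,0],"spin":0},{"offset":[0.12,-0.21,0],"spin":0},{"offset":[0.12,-0.21,0],"spin":0}]'
python3 - <<'E'
from h import *
p,st=wrist(); save(p,"w1.png",s=1.25); print(st["eef_pos"],st["eef_rot"],st["clock"],p["fx"],p["cx"],p["cy"],np.array(p["hand_eye"]).round(2))
for n in ["lid","hasp","lid_tab","lid_catch","hasp_bar"]:
    for d in manip.masks_of(p,n)[:2]:
        r=cv2.minAreaRect(np.argwhere(d["mask"])[:,::-1].astype(np.float32)); print(n,d["conf"],d["mask"].sum(),r)
E
```

```text
clock: 2.47
eef_pos: [357.9, 299.0, 356.1]
eef_rot: [3.141, 0.001, 3.067]
wrist_force: [1.2, 0.2, 0.3]
finger_gap: 93.9
clock: 3.13
eef_pos: [479.2, 85.0, 355.5]
eef_rot: [-3.141, 0.0, 3.063]
wrist_force: [1.0, 0.3, -0.0]
finger_gap: 94.0
[479.23061881  85.00113009 355.49989446] [-3.14132308e+00  2.79076129e-04  3.06325353e+00] 3.1333 309.70691628693146 324.18813990703217 201.87334985026888 [[   0.     -0.97   -0.23   65.1 ]
 [   1.      0.      0.      0.54]
 [   0.     -0.23    0.97 -179.47]
 [   0.      0.      0.      1.  ]]
lid 0.56 12144 ((332.5860290527344, 215.96165466308594), (128.10733032226562, 131.2123260498047), 0.7538483738899231)
hasp 0.79 1139 ((370.0, 209.5), (61.0, 26.0), 90.0)
lid_tab 0.72 12268 ((332.616455078125, 215.95265197753906), (128.12461853027344, 131.270751953125), 0.6986943483352661)
lid_catch 0.89 12142 ((332.2069396972656, 216.44631958007812), (127.31504821777344, 130.2523193359375), 0.716159999370575)
hasp_bar 0.95 1068 ((369.5, 209.5), (61.0, 25.0), 90.0)
hasp_bar 0.66 1230 ((123.80000305175781, 100.90000915527344), (78.26236724853516, 22.360679626464844), 26.56505012512207)
```

View pics/w1.png

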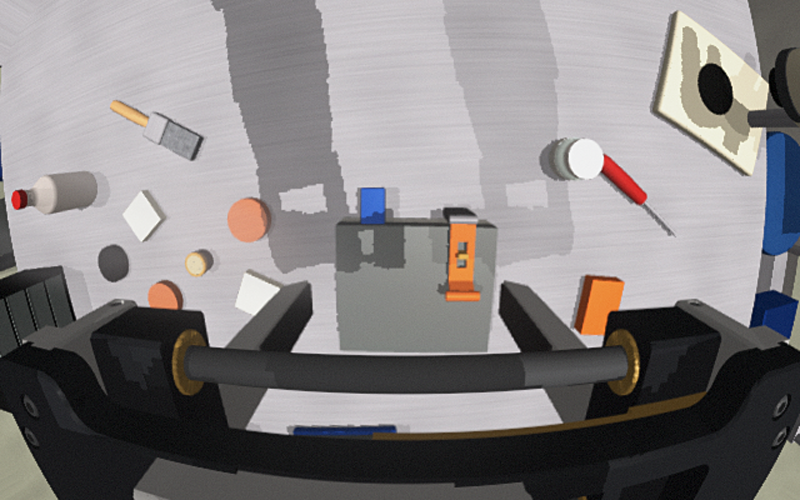

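The wrist view shows the tab at (372,205), the lid front corners at (337,224) and (497,227), the strap at (462,255) and the bar at (463,296).

Run:
```python
from h import *
from scipy.optimize import least_squares
p,st=wrist(); save(p,"w1c.png",(250,130,420,300),4.5)
obs=[((337,224),(-85,-100,72)),((497,227),(-85,100,72)),((446,296),(-7,35,105)),((480,295),(-7,75,105)),((360,188),(-130,-70,60)),((384,188),(-130,-40,60))]
def W(q,X): c,s=np.cos(q[2]),np.sin(q[2]); return [q[0]+c*X[0]-s*X[1],q[1]+s*X[0]+c*X[1],X[2]]
f=lambda q: np.concatenate([w2px(p,W(q,X),st)-np.array(o)/1.25 for o,X in obs])
r=least_squares(f,[565,80,-.08]); print(r.x,r.fun.round(1),st["eef_pos"])
q=r.x
for n,X in dict(bar=(-7,55,102),tab=(-115,-55,55)).items(): print(n,W(q,X))
```

```text
[ 5.73531450e+02  9.75023962e+01 -8.10890477e-02] [-1.3  0.8  0.6 -0.2  0.3 -0.3 -0.4  0.4  0.3 -0.4  0.5 -0.4] [477.60560129  89.97595132 356.21733724]
bar [np.float64(571.0094625422494), np.float64(152.88867235547536), 102]
tab [np.float64(454.45431823232417), np.float64(51.99814586813607), 55]
```

View pics/w1c.png

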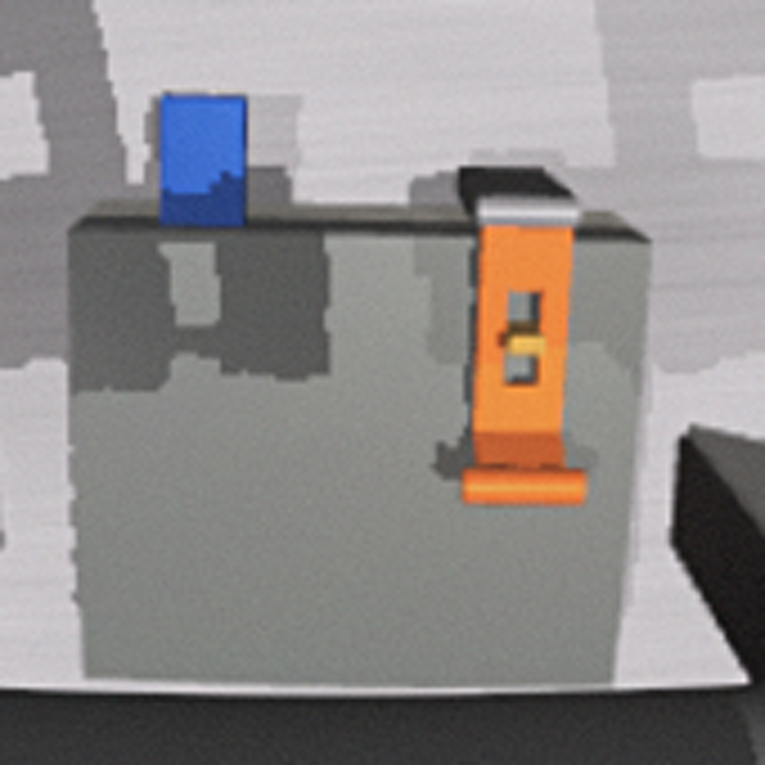

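The crop shows the lid's front corners at (70,230) and (648,240), the bar at (462..587,487) and the tab tip at (162..246,95). The arm settled 5 mm between the two pictures, so I refit on this one.

```bash
cat >> h.py <<'E'
def W(q,X): c,s=np.cos(q[2]),np.sin(q[2]); return np.array([q[0]+c*X[0]-s*X[1],q[1]+s*X[0]+c*X[1],X[2]])
E
python3 - <<'E'
from h import *
from scipy.optimize import least_squares
p,st=wrist()
obs=[((70,230),(-85,-100,72)),((648,240),(-85,100,72)),((462,487),(-7,35,106)),((587,487),(-7,75,106)),((162,95),(-130,-70,60)),((246,97),(-130,-40,60)),((83,680),(85,-100,72)),((613,685),(85,100,72))]
f=lambda q: np.concatenate([w2px(p,W(q,X),st)-(np.array(o)/4.5+[250,130]-.4) for o,X in obs])
r=least_squares(f,[565,80,-.08],loss='soft_l1'); print(r.x,r.fun.round(1),st["eef_pos"],st["eef_rot"])
q=r.x
for n,X in dict(bar=(-7,55,102),tab=(-115,-55,55)).items(): print(n,W(q,X))
E
```

```text
[ 5.74709497e+02  9.07867065e+01 -9.04104617e-02] [-0.5 -0.2  0.9  0.1  0.5  0.2 -0.7  0.4 -0.7  0.   0.  -0.3  0.3 -0.4
  0.3  0.1] [477.6086569   89.93975199 356.21415345] [3.14078882e+00 1.30054346e-03 3.06874515e+00]
bar [572.70389032 146.19408458 102.        ]
tab [455.21338089  46.39438421  55.        ]
```

```bash
python3 -m crank '[{"offset":[0.02,0.01,-0.02],"spin":-1},{"offset":[0.04,0.025,-0.04],"spin":-1},{"offset":[0.06,0.04,-0.07],"spin":-1},{"offset":[0.08,0.05,-0.10],"spin":-1},{"offset":[0.095,0.056,-0.13],"spin":-1},{"offset":[0.095,0.056,-0.16],"spin":-1},{"offset":[0.095,0.056,-0.19],"spin":-1},{"offset":[0.095,0.056,-0.19],"spin":-1}]' 0.75
python3 -m crank '[{"offset":[0,0,0],"spin":0},{"offset":[0,0,0],"spin":0},{"offset":[0,0,0],"spin":0},{"offset":[0,0,0],"spin":0},{"offset":[0,0,0],"spin":0},{"offset":[0,0,0],"spin":0},{"offset":[0,0,0],"spin":0},{"offset":[0,0,0],"spin":0}]'
python3 - <<'E'
from h import *
p,st=wrist(); save(p,"w2.png",(180,100,500,340),2.4); print(st["eef_pos"],st["eef_rot"])
q=[574.7,90.8,-.0904]
for X in [(-7,35,102),(-7,75,102),(-7,55,102)]: print((w2px(p,W(q,X),st)-[180,100])*2.4)
E
```

```text
clock: 4.2
eef_pos: [570.2, 146.1, 160.3]
eef_rot: [-3.14, -0.007, 3.052]
wrist_force: [-0.4, 0.1, -1.6]
finger_gap: 70.7
clock: 4.87
eef_pos: [570.3, 146.1, 160.5]
eef_rot: [-3.14, -0.007, 3.052]
wrist_force: [0.4, -0.9, 0.1]
finger_gap: 70.2
[570.27601858 146.08379944 160.49572931] [-3.13998589 -0.00710212  3.05214034]
[285.63651973 280.40251904]
[405.57569135 280.68967779]
[345.59758633 280.62446875]
```

View pics/w2.png

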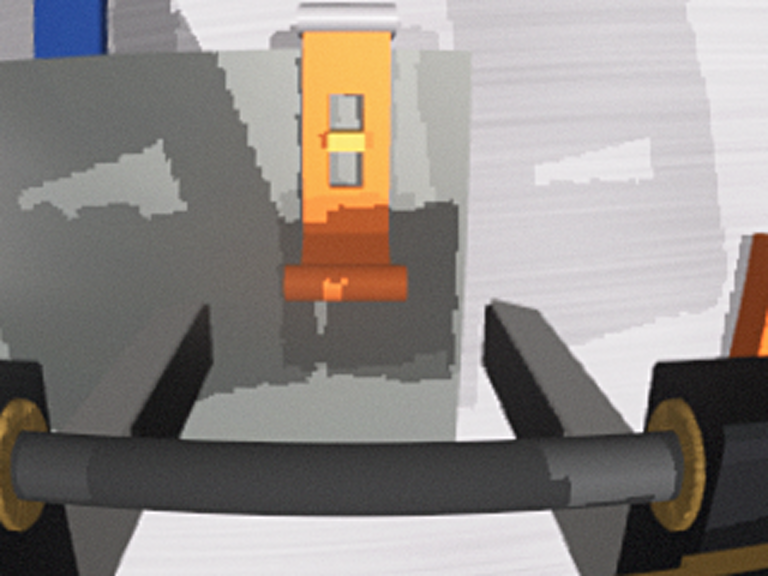

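Prediction matches the bar (285–407, 282). Descend, pinch and swing.

```bash
python3 -m crank '[{"offset":[0.0024,0,-0.02],"spin":0},{"offset":[0.0024,0,-0.04],"spin":0},{"offset":[0.0024,0,-0.06],"spin":0},{"offset":[0.0024,0,-0.07],"spin":0},{"offset":[0.0024,0,-0.0765],"spin":0},{"offset":[0.0024,0,-0.0765],"spin":0},{"offset":[0.0024,0,-0.0765],"spin":0},{"offset":[0.0024,0,-0.0765],"spin":0}]'
python3 -m crank '[{"offset":[0,0,0],"spin":0},{"offset":[0,0,0],"spin":0},{"offset":[0,0,0],"spin":0},{"offset":[0,0,0],"spin":0},{"offset":[0,0,0],"spin":0},{"offset":[0,0,0],"spin":0},{"offset":[0,0,0],"spin":0},{"offset":[0,0,0],"spin":0}]' 0.2 15
python3 -m crank '[{"offset":[-0.0034,0.0003,0.0108],"spin":0},{"offset":[-0.0082,0.0007,0.0211],"spin":0},{"offset":[-0.0142,0.0013,0.0307],"spin":0},{"offset":[-0.0212,0.0019,0.0395],"spin":0},{"offset":[-0.0294,0.0027,0.0473],"spin":0},{"offset":[-0.0384,0.0035,0.0541],"spin":0},{"offset":[-0.0483,0.0044,0.0597],"spin":0},{"offset":[-0.0588,0.0053,0.0639],"spin":0}]'
```

```text
clock: 5.58
eef_pos: [573.2, 146.2, 85.1]
eef_rot: [-3.14, -0.006, 3.052]
wrist_force: [0.5, -0.7, -0.1]
finger_gap: 70.6
clock: 6.25
eef_pos: [573.3, 145.3, 85.1]
eef_rot: [-3.139, -0.006, 3.052]
wrist_force: [0.1, -6.2, 0.5]
finger_gap: 40.0
clock: 6.92
eef_pos: [513.8, 150.7, 150.2]
eef_rot: [-3.14, -0.004, 3.052]
wrist_force: [1.6, -0.1, -2.4]
finger_gap: 39.8
```

```bash
python3 -m crank '[{"offset":[-0.0109,0.001,0.003],"spin":0},{"offset":[-0.022,0.002,0.0045],"spin":0},{"offset":[-0.0334,0.003,0.0047],"spin":0},{"offset":[-0.0445,0.004,0.0034],"spin":0},{"offset":[-0.0555,0.005,0.0008],"spin":0},{"offset":[-0.066,0.006,-0.0032],"spin":0},{"offset":[-0.076,0.0069,-0.0085],"spin":0},{"offset":[-0.085,0.0077,-0.0151],"spin":0}]'
python3 -m crank '[{"offset":[0,0,0],"spin":0},{"offset":[0,0,0],"spin":0},{"offset":[0,0,0],"spin":0},{"offset":[0,0,0.01],"spin":0},{"offset":[0,0,0.03],"spin":0},{"offset":[0,0,0.06],"spin":0},{"offset":[0,0,0.09],"spin":0},{"offset":[0,0,0.12],"spin":0}]' 0.75
python3 -m crank '[{"offset":[0,-0.02,0],"spin":0},{"offset":[0.01,-0.04,0],"spin":0},{"offset":[0.02,-0.06,0],"spin":0},{"offset":[0.02,-0.08,0],"spin":0},{"offset":[0.02,-0.1,0],"spin":0},{"offset":[0.02,-0.11,0],"spin":0},{"offset":[0.02,-0.11,0],"spin":0},{"offset":[0.02,-0.11,0],"spin":0}]'
python3 - <<'E'
from h import *
p,st=wrist(); save(p,"w3.png",(180,60,580,340),2); print(st["eef_pos"],st["eef_rot"])
q=[574.7,90.8,-.0904]
for X in [(-115,-70,60),(-115,-40,60),(-152,55,151)]: print((w2px(p,W(q,X),st)-[180,60])*2)
E
```

```text
clock: 7.58
eef_pos: [428.3, 158.8, 136.5]
eef_rot: [-3.141, -0.001, 3.052]
wrist_force: [-1.8, 0.3, 5.2]
finger_gap: 40.0
clock: 8.25
eef_pos: [428.3, 158.7, 258.9]
eef_rot: [-3.141, -0.001, 3.052]
wrist_force: [0.3, -1.2, -0.1]
finger_gap: 70.7
clock: 8.92
eef_pos: [448.4, 48.8, 259.4]
eef_rot: [-3.141, -0.001, 3.051]
wrist_force: [-0.0, 0.2, -0.2]
finger_gap: 70.3
[448.40275575  48.78584921 259.38703706] [-3.14117378e+00 -6.87522941e-04  3.05083306e+00]
[260.68960426 258.32299017]
[308.85873605 258.35183279]
[509.12793585 219.93643897]
```

View pics/w3.png

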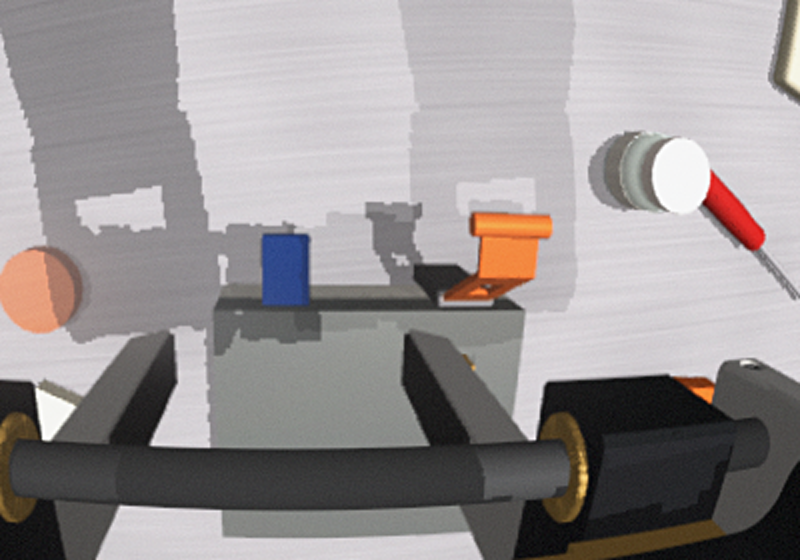

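```bash
python3 -m crank '[{"offset":[0.0065,-0.004,-0.03],"spin":0},{"offset":[0.0065,-0.004,-0.06],"spin":0},{"offset":[0.0065,-0.004,-0.085],"spin":0},{"offset":[0.0065,-0.004,-0.105],"spin":0},{"offset":[0.0065,-0.004,-0.12],"spin":0},{"offset":[0.0065,-0.004,-0.12],"spin":0},{"offset":[0.0065,-0.004,-0.12],"spin":0},{"offset":[0.0065,-0.004,-0.12],"spin":0}]' 0.6
python3 -m crank '[{"offset":[0,0,-0.02],"spin":0},{"offset":[0,0,-0.04],"spin":0},{"offset":[0,0,-0.06],"spin":0},{"offset":[0,0,-0.08],"spin":0},{"offset":[0,0,-0.095],"spin":0},{"offset":[0,0,-0.102],"spin":0},{"offset":[0,0,-0.102],"spin":0},{"offset":[0,0,-0.102],"spin":0}]'
python3 -m crank '[{"offset":[0,0,0],"spin":0},{"offset":[0,0,0],"spin":0},{"offset":[0,0,0],"spin":0},{"offset":[0,0,0],"spin":0},{"offset":[0,0,0],"spin":0},{"offset":[0,0,0],"spin":0},{"offset":[0,0,0],"spin":0},{"offset":[0,0,0],"spin":0}]' 0.1 30
```

```text
clock: 9.63
eef_pos: [455.4, 45.7, 140.4]
eef_rot: [-3.141, 0.001, 3.052]
wrist_force: [-0.2, 0.5, -0.1]
finger_gap: 56.3
clock: 10.3
eef_pos: [456.0, 45.9, 39.4]
eef_rot: [-3.141, 0.002, 3.053]
wrist_force: [0.8, -0.4, 0.1]
finger_gap: 56.5
clock: 10.97
eef_pos: [456.2, 45.8, 39.7]
eef_rot: [-3.141, 0.002, 3.052]
wrist_force: [-1.7, -0.5, 5.1]
finger_gap: 29.3
```

```bash
python3 -m crank '[{"offset":[0.0028,-0.0003,0.0198],"spin":0},{"offset":[0.0077,-0.0007,0.0392],"spin":0},{"offset":[0.0143,-0.0013,0.058],"spin":0},{"offset":[0.0229,-0.0021,0.0761],"spin":0},{"offset":[0.0332,-0.003,0.0932],"spin":0},{"offset":[0.0452,-0.0041,0.1092],"spin":0},{"offset":[0.0587,-0.0053,0.1238],"spin":0},{"offset":[0.0735,-0.0066,0.1372],"spin":0}]'
```

```text
clock: 11.63
eef_pos: [529.3, 38.9, 177.0]
eef_rot: [-3.141, -0.0, 3.052]
wrist_force: [0.7, -1.7, -8.0]
finger_gap: 29.9
```

```bash
python3 -m crank '[{"offset":[0.0161,-0.0015,0.0117],"spin":0},{"offset":[0.0334,-0.003,0.0217],"spin":0},{"offset":[0.0515,-0.0047,0.03],"spin":0},{"offset":[0.0702,-0.0063,0.0364],"spin":0},{"offset":[0.0897,-0.0081,0.0409],"spin":0},{"offset":[0.1095,-0.0099,0.0434],"spin":0},{"offset":[0.1293,-0.0117,0.0439],"spin":0},{"offset":[0.1492,-0.0135,0.0425],"spin":0}]'
python3 -m crank '[{"offset":[0.0098,-0.0009,-0.0015],"spin":0},{"offset":[0.0196,-0.0018,-0.0035],"spin":0},{"offset":[0.0292,-0.0026,-0.0059],"spin":0},{"offset":[0.0292,-0.0026,-0.0059],"spin":0},{"offset":[0.0292,-0.0026,-0.0059],"spin":0},{"offset":[0.0292,-0.0026,-0.0059],"spin":0},{"offset":[0.0292,-0.0026,-0.0059],"spin":0},{"offset":[0.0292,-0.0026,-0.0059],"spin":0}]'
```

```text
clock: 12.3
eef_pos: [679.2, 24.8, 220.5]
eef_rot: [-3.14, -0.0, 3.052]
wrist_force: [-3.5, -3.2, 7.1]
finger_gap: 28.9
clock: 12.97
eef_pos: [708.9, 21.9, 215.4]
eef_rot: [-3.14, 0.002, 3.052]
wrist_force: [2.9, -2.3, 4.6]
finger_gap: 24.5
```

```bash
python3 -m crank '[{"offset":[0,0,0],"spin":0},{"offset":[0,0,0],"spin":0},{"offset":[0,0,0],"spin":0},{"offset":[0,0,0.02],"spin":0},{"offset":[0,0,0.05],"spin":0},{"offset":[0,0,0.08],"spin":0},{"offset":[0,0,0.11],"spin":0},{"offset":[-0.02,0,0.13],"spin":0}]' 0.7
python3 -m crank '[{"offset":[-0.03,-0.02,0],"spin":0},{"offset":[-0.06,-0.04,0],"spin":0},{"offset":[-0.09,-0.06,0],"spin":0},{"offset":[-0.12,-0.08,0],"spin":0},{"offset":[-0.15,-0.09,0],"spin":0},{"offset":[-0.18,-0.09,0],"spin":0},{"offset":[-0.2,-0.09,0],"spin":0},{"offset":[-0.2,-0.09,0],"spin":0}]' 1
python3 - <<'E'
from h import *
p,st=wrist(); save(p,"w4.png",(0,40,640,360),1.25); print(st["eef_pos"],st["eef_rot"])
E
```

```text
clock: 13.63
eef_pos: [690.2, 21.9, 346.6]
eef_rot: [-3.14, 0.003, 3.052]
wrist_force: [0.3, -0.3, 0.1]
finger_gap: 65.4
clock: 14.3
eef_pos: [487.8, -68.2, 347.6]
eef_rot: [-3.14, 0.004, 3.051]
wrist_force: [0.1, 0.4, 1.3]
finger_gap: 94.0
[487.75058528 -68.15626044 347.57822993] [-3.13993359  0.00390183  3.05110098]
```

View pics/w4.png

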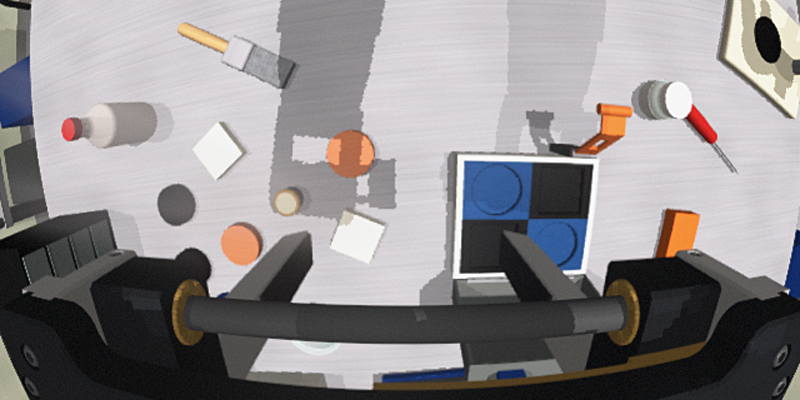

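Lid open. Round cavities lie front-right of the case (497,190) and rear-left (553,240); the squares are at (560,190) and (492,245). Discs are at (351,153) and (241,243), plates at (358,235) and (218,150). The black discs at (177,204) and (190,268) are look-alikes.

```bash
cat >> h.py <<'E'
def blanks(p,st,name,z=20):
    out=[]
    for d in manip.masks_of(p,name):
        m=d["mask"].astype(np.uint8)
        cs,_=cv2.findContours(m,cv2.RETR_EXTERNAL,cv2.CHAIN_APPROX_NONE)
        c=max(cs,key=cv2.contourArea)[:,0].astype(float)
        px=p["pixels"][m>0].mean(0)
        w=np.array([px2w(p,u,z,st)[:2] for u in c],np.float32)
        (cc,sz,a)=cv2.minAreaRect(w)
        out.append((round(d["conf"],2),np.round(cc,1),np.round(sz,1),round(a,1),px.round(),c.mean(0).round()))
    return out
E
python3 - <<'E'
from h import *
p,st=wrist()
for n in ["disc_a_mid","plate_a_mid"]:
    for o in blanks(p,st,n): print(n,*o)
q=[574.7,90.8,-.0904]
print(st["eef_pos"])
for X in [(-85,-100,40),(-85,100,40),(85,-100,40)]: print((w2px(p,W(q,X),st)-[0,40])*1.25)
for X in [(-39,-46,0),(39,46,0),(-39,46,0),(39,-46,0)]: print(X,W(q,X))
E
```

```text
disc_a_mid 0.92 [ 469.1 -139.8] [62.5 62.9] 39.2 [197. 125.  89.] [280. 161.]
plate_a_mid 0.61 [ 583.  -144.2] [61.2 66.8] 63.0 [231. 230. 227.] [286. 227.]
plate_a_mid 0.56 [626.5 140.7] [97.5 82.4] 84.4 [ 53.  92. 151.] [448. 230.]
[489.26850861 -68.12952337 347.37580888]
[457.23811933 153.2076879 ]
[598.58297313 157.25806745]
[452.90941156 277.09660706]
(-39, -46, 0) [531.70651016  48.50863171   0.        ]
(39, 46, 0) [617.69348984 133.09136829   0.        ]
(-39, 46, 0) [540.01198709 140.13296829   0.        ]
(39, -46, 0) [609.38801291  41.46703171   0.        ]
```

```bash
python3 -m crank '[{"offset":[-0.005,-0.015,-0.03],"spin":0},{"offset":[-0.01,-0.03,-0.06],"spin":0},{"offset":[-0.015,-0.045,-0.09],"spin":0},{"offset":[-0.02,-0.06,-0.12],"spin":0},{"offset":[-0.02,-0.072,-0.15],"spin":0},{"offset":[-0.02,-0.072,-0.18],"spin":0},{"offset":[-0.02,-0.072,-0.197],"spin":0},{"offset":[-0.02,-0.072,-0.197],"spin":0}]' 1
python3 -m crank '[{"offset":[0,0,0],"spin":0},{"offset":[0,0,0],"spin":0},{"offset":[0,0,0],"spin":0},{"offset":[0,0,0],"spin":0},{"offset":[0,0,0],"spin":0},{"offset":[0,0,0],"spin":0},{"offset":[0,0,0],"spin":0},{"offset":[0,0,0],"spin":0}]'
python3 - <<'E'
from h import *
p,st=wrist(); save(p,"w5.png",(0,40,640,360),1.25); print(st["eef_pos"],st["eef_rot"])
for n in ["disc_a_mid","plate_a_mid"]:
    for o in blanks(p,st,n): print(n,*o)
E
```

```text
clock: 15.17
eef_pos: [469.8, -139.5, 145.1]
eef_rot: [3.141, -0.005, 3.052]
wrist_force: [0.1, 0.2, -1.0]
finger_gap: 93.7
clock: 15.83
eef_pos: [469.8, -139.5, 145.3]
eef_rot: [3.141, -0.004, 3.052]
wrist_force: [0.7, 0.2, -0.3]
finger_gap: 94.1
[ 469.83624199 -139.54282705  145.34484498] [ 3.14105435 -0.00439204  3.05196582]
disc_a_mid 0.7 [ 468.8 -140.6] [61.8 63.9] 84.9 [168. 104.  76.] [322. 195.]
plate_a_mid 0.57 [ 553.8 -136.5] [61.9 28.1] 84.8 [202. 201. 195.] [331. 275.]
```

```bash
python3 -m crank '[{"offset":[-0.001,-0.001,-0.03],"spin":0},{"offset":[-0.001,-0.001,-0.06],"spin":0},{"offset":[-0.001,-0.001,-0.09],"spin":0},{"offset":[-0.001,-0.001,-0.115],"spin":0},{"offset":[-0.001,-0.001,-0.13],"spin":0},{"offset":[-0.001,-0.001,-0.1355],"spin":0},{"offset":[-0.001,-0.001,-0.1355],"spin":0},{"offset":[-0.001,-0.001,-0.1355],"spin":0}]' 1
python3 -m crank '[{"offset":[0,0,0],"spin":0},{"offset":[0,0,0],"spin":0},{"offset":[0,0,0],"spin":0},{"offset":[0,0,0],"spin":0},{"offset":[0,0,0],"spin":0},{"offset":[0,0,0],"spin":0},{"offset":[0,0,0],"spin":0},{"offset":[0,0,0],"spin":0}]' 0.4 40
python3 -m crank '[{"offset":[0,0,0.01],"spin":0},{"offset":[0,0,0.02],"spin":0},{"offset":[0,0,0.04],"spin":0},{"offset":[0,0,0.06],"spin":0},{"offset":[0,0,0.08],"spin":0},{"offset":[0,0,0.09],"spin":0},{"offset":[0,0,0.09],"spin":0},{"offset":[0,0,0.09],"spin":0}]'
```

```text
clock: 16.65
eef_pos: [469.2, -140.7, 10.4]
eef_rot: [3.141, -0.004, 3.052]
wrist_force: [0.1, -1.2, 0.3]
finger_gap: 94.0
clock: 17.32
eef_pos: [469.4, -140.8, 10.7]
eef_rot: [3.141, -0.004, 3.052]
wrist_force: [-1.3, -0.3, 5.9]
finger_gap: 62.8
clock: 17.98
eef_pos: [469.2, -140.7, 100.6]
eef_rot: [3.141, -0.003, 3.052]
wrist_force: [-0.9, 0.7, -5.0]
finger_gap: 62.9
```

```bash
python3 -m crank '[{"offset":[0.01,0.03,0.01],"spin":0},{"offset":[0.02,0.06,0.01],"spin":0},{"offset":[0.03,0.09,0.01],"spin":0},{"offset":[0.04,0.12,0.01],"spin":0},{"offset":[0.05,0.15,0.01],"spin":0},{"offset":[0.0625,0.18,0],"spin":0},{"offset":[0.0625,0.189,-0.02],"spin":0},{"offset":[0.0625,0.189,-0.025],"spin":0}]'
python3 -m crank '[{"offset":[0,0,0],"spin":0},{"offset":[0,0,0],"spin":0},{"offset":[0,0,0],"spin":0},{"offset":[0,0,0],"spin":0},{"offset":[0,0,0],"spin":0},{"offset":[0,0,0],"spin":0},{"offset":[0,0,0],"spin":0},{"offset":[0,0,0],"spin":0}]'
python3 - <<'E'
from h import *
p,st=wrist(); save(p,"w6.png",(140,60,500,330),2.2); print(st["eef_pos"],st["eef_rot"])
z=st["eef_pos"][2]+9.5
for o in blanks(p,st,"disc_a_mid",z): print(*o)
q=[574.7,90.8,-.0904]; print((w2px(p,W(q,(-39,-46,40)),st)-[140,60])*2.2)
E
```

```text
clock: 18.65
eef_pos: [530.0, 50.4, 71.6]
eef_rot: [-3.141, -0.009, 3.055]
wrist_force: [0.6, -0.3, -4.1]
finger_gap: 62.5
clock: 19.32
eef_pos: [530.1, 50.3, 71.9]
eef_rot: [-3.141, -0.008, 3.055]
wrist_force: [-0.2, 0.1, -3.7]
finger_gap: 62.9
[530.06375697  50.26671389  71.85713971] [-3.14141269 -0.0084159   3.05451753]
0.66 [525.8  51.3] [63.  61.3] 83.9 [174. 107.  77.] [324. 238.]
[398.48271508 365.46698051]
```

View pics/w6.png

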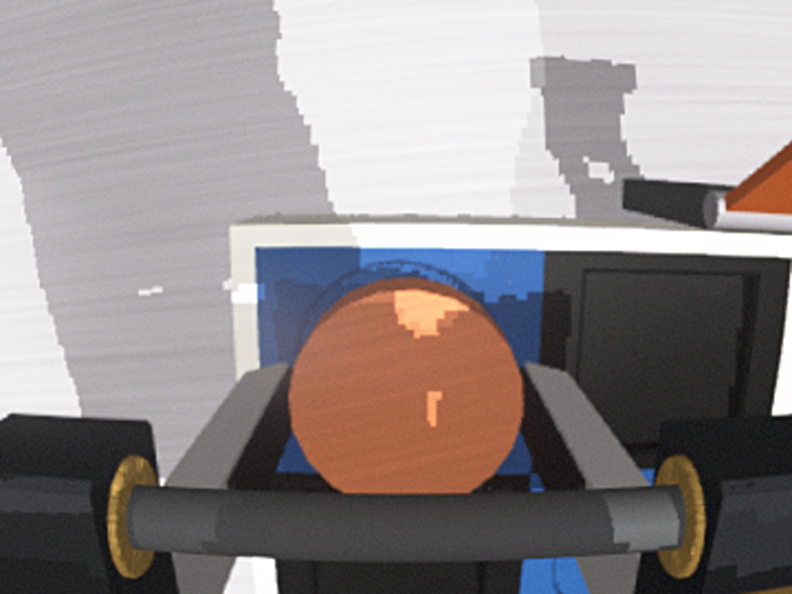

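The disc is held level at (405,390) over the round cavity. I'll fit its silhouette to get its true centre.

```bash
cat >> h.py <<'E'
from scipy.optimize import least_squares, minimize
def fit(p,st,name,ztop,xy0,shape,yaw=None,rowmax=400,which=None):
    """fit prism silhouette to mask; rows>rowmax ignored. returns x,y,(yaw), IoU"""
    if which is None:
        best=None
        u0=w2px(p,[*xy0,ztop],st)
        for d in manip.masks_of(p,name):
            m=d["mask"]; c=np.argwhere(m).mean(0)[::-1]; e=np.hypot(*(c-u0))
            if best is None or e<best[0]: best=(e,m)
        m=best[1]
    else: m=which
    m=m.copy(); m[rowmax:]=0
    F=4
    mm=cv2.resize(m.astype(np.float32),None,fx=F,fy=F,interpolation=cv2.INTER_LINEAR)>.5
    def loc(v):
        if shape=="disc": a=np.linspace(0,2*np.pi,60); P=32*np.c_[np.cos(a),np.sin(a)]
        else:
            y=v[2] if len(v)>2 else yaw; c,s=np.cos(y),np.sin(y); P=30*np.array([[1,1],[-1,1],[-1,-1],[1,-1]])@np.array([[c,s],[-s,c]])
        P=P+v[:2]; pts=[w2px(p,[*a,z],st) for a in P for z in (ztop,ztop-20)]
        return cv2.convexHull(((np.array(pts)+.5)*F-.5).astype(np.float32))
    def cost(v):
        im=np.zeros(mm.shape,np.uint8); cv2.fillConvexPoly(im,np.round(loc(v)*16).astype(np.int32),1,shift=4)
        im[rowmax*F:]=0; im=im>0
        return 1-(im&mm).sum()/(im|mm).sum()
    x0=list(xy0)+([yaw] if (yaw is not None and shape=="plateyaw") else [])
    S=np.array([x0]+[np.array(x0)+d for d in np.diag([4,4,.1][:len(x0)])])
    r=minimize(cost,x0,method="Nelder-Mead",options=dict(initial_simplex=S,xatol=.05,fatol=1e-4))
    return r.x,1-r.fun
E
python3 - <<'E'
from h import *
p,st=wrist(); print(st["eef_pos"])
for dz in (8,9.5,11):
  for rm in (260,270,280): print(dz,rm,fit(p,st,"disc_a_mid",st["eef_pos"][2]+dz,(530,50),"disc",rowmax=rm))
E
```

```text
[530.01056449  50.34750617  71.75983717]
8 260 (array([531.02258372,  50.82385778]), np.float64(0.9884566864904343))
8 270 (array([530.99586296,  50.81243515]), np.float64(0.9878892303614178))
8 280 (array([530.91381493,  50.87204009]), np.float64(0.9872735293897724))
9.5 260 (array([530.82127619,  50.85441303]), np.float64(0.9856538410683591))
9.5 270 (array([530.79597342,  50.88299489]), np.float64(0.9834209095850698))
9.5 280 (array([530.75516725,  50.85135698]), np.float64(0.9811334763852899))
11 260 (array([530.64000702,  50.85069275]), np.float64(0.9816925246826517))
11 270 (array([530.62150168,  50.93247288]), np.float64(0.9780847944835267))
11 280 (array([530.61090124,  50.88735843]), np.float64(0.9738315966337013))
```

```bash
python3 -m crank '[{"offset":[0.0008,-0.0023,-0.006],"spin":0},{"offset":[0.0008,-0.0023,-0.012],"spin":0},{"offset":[0.0008,-0.0023,-0.018],"spin":0},{"offset":[0.0008,-0.0023,-0.02],"spin":0},{"offset":[0.0008,-0.0023,-0.022],"spin":0},{"offset":[0.0008,-0.0023,-0.024],"spin":0},{"offset":[0.0008,-0.0023,-0.026],"spin":0},{"offset":[0.0008,-0.0023,-0.026],"spin":0}]'
python3 -m crank '[{"offset":[0,0,-0.0005],"spin":0},{"offset":[0,0,-0.001],"spin":0},{"offset":[0,0,-0.0015],"spin":0},{"offset":[0,0,-0.002],"spin":0},{"offset":[0,0,-0.002],"spin":0},{"offset":[0,0,-0.002],"spin":0},{"offset":[0,0,-0.002],"spin":0},{"offset":[0,0,-0.002],"spin":0}]'
```

```text
clock: 20.58
eef_pos: [530.7, 48.1, 45.3]
eef_rot: [-3.141, -0.009, 3.055]
wrist_force: [-0.2, 0.6, -4.8]
finger_gap: 62.7
clock: 21.25
eef_pos: [530.7, 48.1, 43.7]
eef_rot: [-3.141, -0.009, 3.055]
wrist_force: [-4.9, -0.1, 5.7]
finger_gap: 62.7
```

```bash
python3 -m crank '[{"offset":[0,0,0],"spin":0},{"offset":[0,0,0],"spin":0},{"offset":[0,0,0],"spin":0},{"offset":[0,0,0.01],"spin":0},{"offset":[0,0,0.03],"spin":0},{"offset":[0,0,0.06],"spin":0},{"offset":[0,0,0.09],"spin":0},{"offset":[0,0,0.12],"spin":0}]' 0.8
python3 -m crank '[{"offset":[0,-0.02,0.03],"spin":0},{"offset":[0,-0.05,0.06],"spin":0},{"offset":[0,-0.08,0.09],"spin":0},{"offset":[0,-0.11,0.11],"spin":0},{"offset":[0,-0.13,0.13],"spin":0},{"offset":[0,-0.15,0.15],"spin":0},{"offset":[0,-0.15,0.15],"spin":0},{"offset":[0,-0.15,0.15],"spin":0}]' 1
python3 - <<'E'
from h import *
p,st=wrist(); save(p,"w7.png",(0,40,640,360),1.25); print(st["eef_pos"],st["eef_rot"])
for n in ["disc_a_mid","plate_a_mid"]:
    for o in blanks(p,st,n): print(n,*o)
print(fit(p,st,"disc_a_mid",53,(531.7,48.5),"disc"))
E
```

```text
clock: 21.92
eef_pos: [530.6, 48.1, 165.8]
eef_rot: [-3.141, -0.008, 3.055]
wrist_force: [-0.7, -0.1, 0.1]
finger_gap: 75.2
clock: 22.58
eef_pos: [530.6, -102.4, 316.8]
eef_rot: [-3.141, -0.007, 3.053]
wrist_force: [0.2, -0.0, -0.5]
finger_gap: 93.8
[ 530.59659465 -102.40318218  316.82385718] [-3.14116816 -0.00656146  3.05324506]
disc_a_mid 0.89 [535.4  57.2] [73.7 65.8] 65.3 [227. 152. 106.] [423. 169.]
disc_a_mid 0.58 [831.6  66.8] [123.9  63.5] 68.6 [85. 88. 90.] [423. 325.]
plate_a_mid 0.8 [ 583.  -144.2] [60.2 63.9] 62.5 [223. 220. 212.] [300. 209.]
plate_a_mid 0.21 [ 442.8 -331.3] [65.9 66.7] 35.2 [231. 230. 228.] [181. 136.]
(array([531.16233662,  49.25517131]), np.float64(0.9581627052813779))
```

View pics/w7.png

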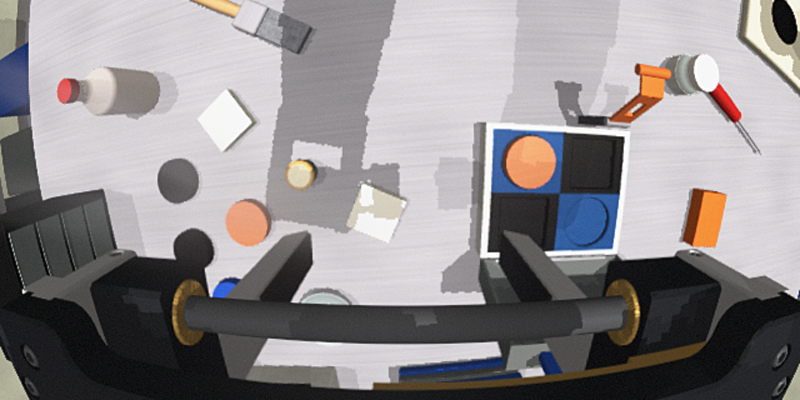

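Disc A lies in the front-right cavity at (530,161). Next is plate A at (377,211).

```bash
python3 -m crank '[{"offset":[0.01,-0.01,-0.02],"spin":-3},{"offset":[0.02,-0.02,-0.045],"spin":-6},{"offset":[0.03,-0.03,-0.07],"spin":-9},{"offset":[0.04,-0.035,-0.1],"spin":-12},{"offset":[0.05,-0.04,-0.125],"spin":-15},{"offset":[0.0525,-0.042,-0.15],"spin":-18},{"offset":[0.0525,-0.042,-0.167],"spin":-22},{"offset":[0.0525,-0.042,-0.167],"spin":-22}]' 1
python3 -m crank '[{"offset":[0,0,0],"spin":0},{"offset":[0,0,0],"spin":0},{"offset":[0,0,0],"spin":0},{"offset":[0,0,0],"spin":0},{"offset":[0,0,0],"spin":0},{"offset":[0,0,0],"spin":0},{"offset":[0,0,0],"spin":0},{"offset":[0,0,0],"spin":0}]'
python3 - <<'E'
from h import *
p,st=wrist(); print(st["eef_pos"],st["eef_rot"])
for o in blanks(p,st,"plate_a_mid"): print(*o)
v,i=fit(p,st,"plate_a_mid",20,(583,-144),"plateyaw",np.radians(-27.5)); print(v,i,"plate side angles deg",np.degrees(v[2])%90,"jaw deg",np.degrees(st["eef_rot"][2])%90)
E
```

```text
clock: 23.45
eef_pos: [581.2, -141.6, 143.4]
eef_rot: [-3.141, -0.017, 2.67]
wrist_force: [-0.0, 0.0, -0.3]
finger_gap: 93.8
clock: 24.12
eef_pos: [581.3, -141.7, 143.6]
eef_rot: [-3.141, -0.017, 2.67]
wrist_force: [-1.0, 0.1, 0.2]
finger_gap: 93.7
[ 581.26663062 -141.69276753  143.57315609] [-3.1406219  -0.01681513  2.66956872]
0.59 [ 584.3 -144.8] [61.5 62. ] 62.9 [226. 222. 212.] [322. 202.]
[ 5.85446875e+02 -1.45341048e+02 -4.89672403e-01] 0.9763630741745972 plate side angles deg 61.94383797551011 jaw deg 62.95502099006603
```

```bash
python3 -m crank '[{"offset":[0.004,-0.0035,-0.03],"spin":-1},{"offset":[0.004,-0.0035,-0.06],"spin":-1},{"offset":[0.004,-0.0035,-0.09],"spin":-1},{"offset":[0.004,-0.0035,-0.115],"spin":-1},{"offset":[0.004,-0.0035,-0.13],"spin":-1},{"offset":[0.004,-0.0035,-0.1335],"spin":-1},{"offset":[0.004,-0.0035,-0.1335],"spin":-1},{"offset":[0.004,-0.0035,-0.1335],"spin":-1}]' 1
python3 -m crank '[{"offset":[0,0,0],"spin":0},{"offset":[0,0,0],"spin":0},{"offset":[0,0,0],"spin":0},{"offset":[0,0,0],"spin":0},{"offset":[0,0,0],"spin":0},{"offset":[0,0,0],"spin":0},{"offset":[0,0,0],"spin":0},{"offset":[0,0,0],"spin":0}]' 0.4 40
python3 -m crank '[{"offset":[0,0,0.01],"spin":0},{"offset":[0,0,0.02],"spin":0},{"offset":[0,0,0.04],"spin":0},{"offset":[0,0,0.06],"spin":0},{"offset":[0,0,0.08],"spin":0},{"offset":[0,0,0.1],"spin":0},{"offset":[0,0,0.1],"spin":0},{"offset":[0,0,0.1],"spin":0}]'
```

```text
clock: 24.93
eef_pos: [585.8, -145.4, 10.9]
eef_rot: [-3.141, -0.016, 2.652]
wrist_force: [-0.3, -0.8, 0.3]
finger_gap: 93.9
clock: 25.6
eef_pos: [585.8, -145.4, 11.1]
eef_rot: [-3.141, -0.016, 2.652]
wrist_force: [-1.5, -0.1, 3.1]
finger_gap: 59.7
clock: 26.27
eef_pos: [586.2, -145.5, 112.1]
eef_rot: [-3.141, -0.014, 2.652]
wrist_force: [-0.7, -0.2, -2.9]
finger_gap: 59.7
```

```bash
python3 -m crank '[{"offset":[0.003,0.03,0],"spin":4},{"offset":[0.006,0.06,0],"spin":8},{"offset":[0.01,0.09,0],"spin":12},{"offset":[0.015,0.12,0],"spin":16},{"offset":[0.02,0.15,0],"spin":20},{"offset":[0.023,0.175,-0.01],"spin":22.9},{"offset":[0.023,0.187,-0.03],"spin":22.9},{"offset":[0.023,0.187,-0.038],"spin":22.9}]'
python3 -m crank '[{"offset":[0,0,0],"spin":0},{"offset":[0,0,0],"spin":0},{"offset":[0,0,0],"spin":0},{"offset":[0,0,0],"spin":0},{"offset":[0,0,0],"spin":0},{"offset":[0,0,0],"spin":0},{"offset":[0,0,0],"spin":0},{"offset":[0,0,0],"spin":0}]'
python3 - <<'E'
from h import *
p,st=wrist(); save(p,"w8.png",(140,60,500,330),2.2); print(st["eef_pos"],st["eef_rot"])
for rm in (260,270,280): print(fit(p,st,"plate_a_mid",st["eef_pos"][2]+9,st["eef_pos"][:2],"plateyaw",st["eef_rot"][2]-np.pi,rowmax=rm))
E
```

```text
clock: 26.93
eef_pos: [607.5, 44.1, 70.3]
eef_rot: [-3.141, -0.018, 3.055]
wrist_force: [-1.8, -0.1, -2.0]
finger_gap: 59.8
clock: 27.6
eef_pos: [607.6, 44.0, 70.6]
eef_rot: [-3.141, -0.018, 3.055]
wrist_force: [-0.0, -0.3, -1.4]
finger_gap: 59.4
[607.59875029  43.95598982  70.57706844] [-3.14112417 -0.01786389  3.05454262]
(array([ 6.07814145e+02,  4.44330577e+01, -8.09810375e-02]), np.float64(0.9814567622027428))
(array([ 6.07814545e+02,  4.43896651e+01, -8.09874151e-02]), np.float64(0.9824040767386091))
(array([ 6.07809636e+02,  4.44051112e+01, -8.09370948e-02]), np.float64(0.9829905965364133))
```

View pics/w8.png

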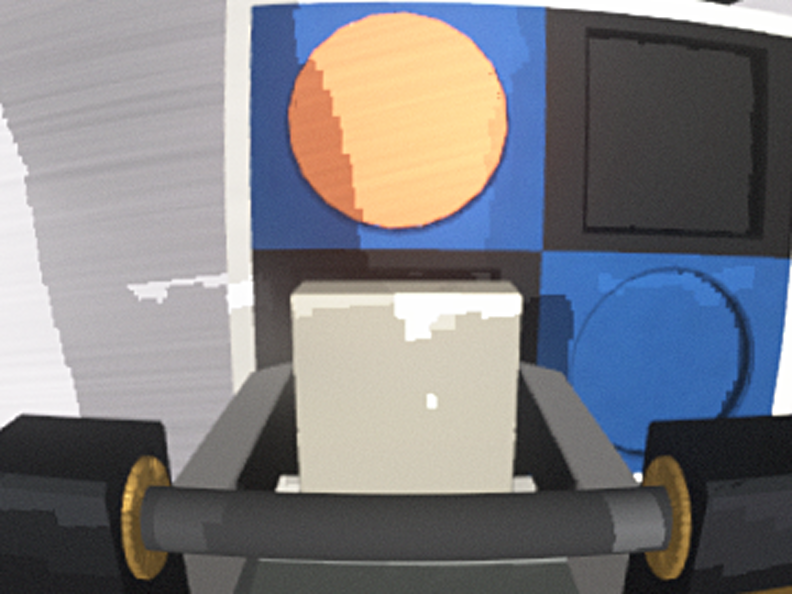

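Run:
```python
from h import *
p,st=wrist()
obs=[((587,28),(-70.5,14.5,40)),((766,48),(-70.5,77.5,40)),((583,230),(-7.5,14.5,40)),((752,235),(-7.5,77.5,40)),((543,252),(0,0,40)),((252,4),(-78,-92,40)),((672,268),(39-33.5,46,40))]
f=lambda q: np.concatenate([w2px(p,W(q,X),st)-(np.array(o)/2.2+[140,60]-.3) for o,X in obs])
print(f([574.7,90.8,-.0904]).round(1)); r=least_squares(f,[574.7,90.8,-.0904],loss='soft_l1'); print(r.x,r.fun.round(1)); print(W(r.x,(39,-46,0)))
```

```text
[ 1.4  1.6 -0.9  1.7  2.1 -0.9  3.5 -0.1 -0.2 -0.6 -0.4  0.7  1.8  1. ]
[ 5.74266615e+02  8.98918618e+01 -9.36877447e-02] [ 0.4  1.1 -1.7  1.4  0.9 -1.4  2.5 -0.3 -1.5 -1.2 -1.3 -0.1  0.6  0.7]
[608.7922467   40.44511499   0.        ]
```

```bash
python3 -m crank '[{"offset":[0.0013,-0.0034,-0.006],"spin":-0.4},{"offset":[0.0013,-0.0034,-0.012],"spin":-0.4},{"offset":[0.0013,-0.0034,-0.016],"spin":-0.4},{"offset":[0.0013,-0.0034,-0.018],"spin":-0.4},{"offset":[0.0013,-0.0034,-0.02],"spin":-0.4},{"offset":[0.0013,-0.0034,-0.022],"spin":-0.4},{"offset":[0.0013,-0.0034,-0.024],"spin":-0.4},{"offset":[0.0013,-0.0034,-0.024],"spin":-0.4}]'
python3 -m crank '[{"offset":[0,0,-0.0005],"spin":0},{"offset":[0,0,-0.001],"spin":0},{"offset":[0,0,-0.0015],"spin":0},{"offset":[0,0,-0.002],"spin":0},{"offset":[0,0,-0.0025],"spin":0},{"offset":[0,0,-0.0025],"spin":0},{"offset":[0,0,-0.0025],"spin":0},{"offset":[0,0,-0.0025],"spin":0}]'
```

```text
clock: 28.52
eef_pos: [608.7, 40.8, 45.9]
eef_rot: [-3.141, -0.019, 3.048]
wrist_force: [-0.4, -0.4, -1.9]
finger_gap: 59.2
clock: 29.18
eef_pos: [608.7, 40.7, 44.2]
eef_rot: [-3.141, -0.018, 3.048]
wrist_force: [-4.0, -0.2, 4.8]
finger_gap: 59.4
```

Home. Release and go to look at the remaining two.

```bash
python3 -m crank '[{"offset":[0,0,0],"spin":0},{"offset":[0,0,0],"spin":0},{"offset":[0,0,0],"spin":0},{"offset":[0,0,0.01],"spin":0},{"offset":[0,0,0.03],"spin":0},{"offset":[0,0,0.06],"spin":0},{"offset":[0,0,0.09],"spin":0},{"offset":[0,0,0.12],"spin":0}]' 0.75
python3 -m crank '[{"offset":[-0.01,-0.04,0.03],"spin":0},{"offset":[-0.02,-0.08,0.06],"spin":0},{"offset":[-0.03,-0.12,0.09],"spin":0},{"offset":[-0.05,-0.16,0.11],"spin":0},{"offset":[-0.06,-0.2,0.12],"spin":0},{"offset":[-0.08,-0.22,0.12],"spin":0},{"offset":[-0.1,-0.24,0.12],"spin":0},{"offset":[-0.1,-0.24,0.12],"spin":0}]' 1
python3 - <<'E'
from h import *
p,st=wrist(); save(p,"w9.png",(0,40,640,360),1.25); print(st["eef_pos"],st["eef_rot"])
for n in ["disc_a_mid","plate_a_mid","loupe_mid"]:
    for o in blanks(p,st,n): print(n,*o)
print(fit(p,st,"disc_a_mid",53,(531.7,48.5),"disc"))
print(fit(p,st,"plate_a_mid",53,(609,41),"plateyaw",-.09))
E
```

```text
clock: 29.85
eef_pos: [608.6, 40.8, 166.3]
eef_rot: [-3.141, -0.018, 3.048]
wrist_force: [0.3, -1.1, -0.3]
finger_gap: 70.8
clock: 30.52
eef_pos: [505.9, -203.3, 288.3]
eef_rot: [-3.139, -0.016, 3.044]
wrist_force: [0.6, -0.1, 0.5]
finger_gap: 93.8
[ 505.85023567 -203.30967523  288.28399563] [-3.13941709 -0.01612972  3.04388571]
disc_a_mid 0.77 [535.4  63.6] [76.  68.3] 58.6 [212. 133.  90.] [489. 183.]
plate_a_mid 0.97 [618.5  55.5] [75.1 70.4] 83.8 [217. 216. 213.] [484. 231.]
plate_a_mid 0.43 [ 361.7 -540.7] [202.5  78.2] 83.5 [163. 141. 137.] [123. 118.]
loupe_mid 0.9 [ 526.9 -235.4] [38.9 39.4] 38.9 [198. 178. 142.] [304. 195.]
(array([531.16282578,  49.18824577]), np.float64(0.9389312977099237))
(array([ 6.08443095e+02,  4.26035783e+01, -7.72062101e-02]), np.float64(0.9187685615091814))
```

View pics/w9.png

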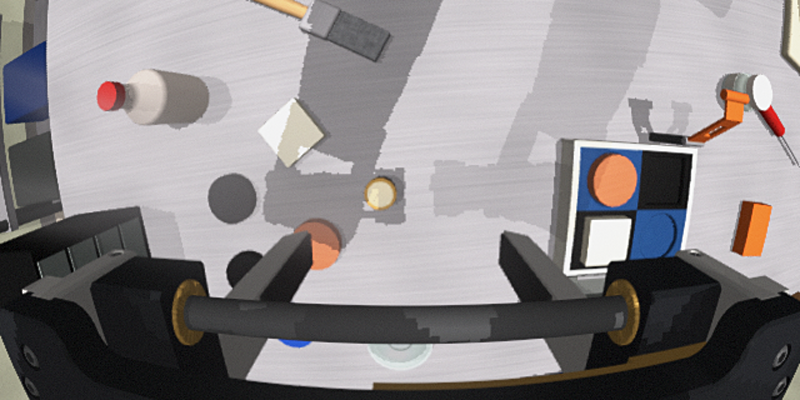

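Plates show home. Left are plate B at (291,132) and disc B at (320,245), with the loupe at (381,193) and black look-alikes at (232,197) and (246,268).

Run:
```python
from h import *
t=manip.camera("top")
for n,u in dict(discB=(504,242),black1=(540,231),black2=(541,267),blue=(522,203),loupe=(474,261),plateB=(509,291),dish=(473,192)).items(): print(n,px2w(t,np.array(u)/1.25,20).round())
p,st=wrist(); print(st["eef_pos"])
for n,u in dict(discB=(322,242),plateB=(291,132),black1=(246,270),black2=(232,197)).items(): print(n,px2w(p,np.array(u)/1.25+[0,40],20,st).round())
```

```text
discB [ 581. -322.   20.]
black1 [ 617. -425.   20.]
black2 [ 512. -426.   20.]
blue [ 699. -374.   20.]
loupe [ 524. -236.   20.]
plateB [ 440. -335.   20.]
dish [ 728. -232.   20.]
[ 509.21851238 -198.07366036  286.01183032]
discB [ 583. -307.   20.]
plateB [ 446. -327.   20.]
black1 [ 615. -418.   20.]
black2 [ 516. -418.   20.]
```

```bash
python3 -m crank '[{"offset":[0.01,-0.015,-0.01],"spin":0},{"offset":[0.02,-0.03,-0.02],"spin":0},{"offset":[0.035,-0.05,-0.04],"spin":0},{"offset":[0.05,-0.07,-0.06],"spin":0},{"offset":[0.06,-0.09,-0.085],"spin":0},{"offset":[0.072,-0.11,-0.11],"spin":0},{"offset":[0.072,-0.113,-0.13],"spin":0},{"offset":[0.072,-0.113,-0.136],"spin":0}]' 0.9
python3 -m crank '[{"offset":[0,0,0],"spin":0},{"offset":[0,0,0],"spin":0},{"offset":[0,0,0],"spin":0},{"offset":[0,0,0],"spin":0},{"offset":[0,0,0],"spin":0},{"offset":[0,0,0],"spin":0},{"offset":[0,0,0],"spin":0},{"offset":[0,0,0],"spin":0}]'
python3 - <<'E'
from h import *
p,st=wrist(); save(p,"w10.png",(0,40,640,360),1.25); print(st["eef_pos"],st["eef_rot"])
for o in blanks(p,st,"disc_a_mid"): print(*o)
print(fit(p,st,"disc_a_mid",20,(581,-311),"disc"))
E
```

```text
clock: 31.58
eef_pos: [580.5, -310.8, 145.3]
eef_rot: [3.139, -0.024, 3.05]
wrist_force: [-0.6, 0.3, -0.5]
finger_gap: 84.4
clock: 32.25
eef_pos: [580.5, -310.8, 145.6]
eef_rot: [3.139, -0.024, 3.05]
wrist_force: [0.7, 0.8, 0.6]
finger_gap: 84.6
[ 580.53516247 -310.77553283  145.60474169] [ 3.13938994 -0.02359151  3.04960901]
0.71 [532.2  81. ] [91.3 70.5] 89.4 [194. 121.  80.] [603. 139.]
0.52 [691.2 141.1] [278.8  78.6] 66.5 [95. 97. 95.] [610. 249.]
(array([ 581., -311.]), np.float64(0.0))
```

View pics/w10.png

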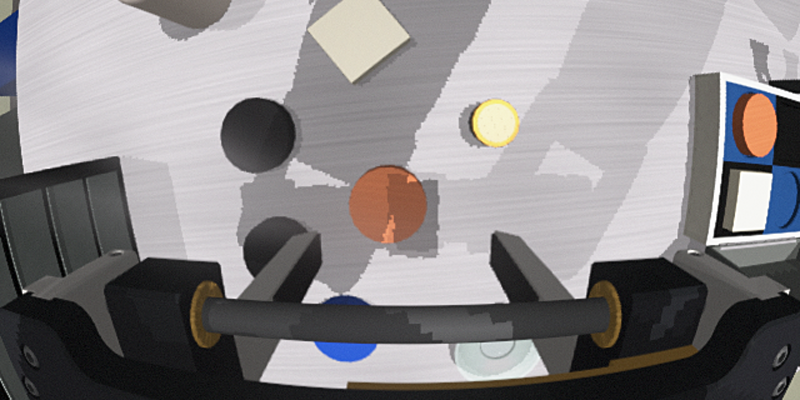

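The copper disc is at (388,204). The network missed it, so I segment it by colour.

```bash
cat >> h.py <<'E'
def copper(p,uv):
    hsv=cv2.cvtColor(p["pixels"],cv2.COLOR_RGB2HSV)
    m=((hsv[...,0]<18)&(hsv[...,1]>90)&(hsv[...,2]>60)).astype(np.uint8)
    n,l=cv2.connectedComponents(m); m=l==l[int(uv[1]),int(uv[0])]
    return cv2.morphologyEx(m.astype(np.uint8),cv2.MORPH_CLOSE,np.ones((7,7)))>0
E
python3 - <<'E'
from h import *
p,st=wrist(); m=copper(p,(310,203)); print(m.sum(),fit(p,st,"",20,(581,-311),"disc",which=m),st["eef_pos"])
E
```

```text
3004 (array([ 585.5624752, -325.353508 ]), np.float64(0.9519931843398319)) [ 580.49059201 -310.79616537  145.33979245]
```

```bash
python3 -m crank '[{"offset":[0.005,-0.0145,-0.02],"spin":0},{"offset":[0.005,-0.0145,-0.05],"spin":0},{"offset":[0.005,-0.0145,-0.08],"spin":0},{"offset":[0.005,-0.0145,-0.1],"spin":0},{"offset":[0.005,-0.0145,-0.1],"spin":0},{"offset":[0.005,-0.0145,-0.1],"spin":0},{"offset":[0.005,-0.0145,-0.1],"spin":0},{"offset":[0.005,-0.0145,-0.1],"spin":0}]' 0.83
python3 - <<'E'
from h import *
p,st=wrist(); u=w2px(p,(585.6,-325.4,20),st); m=copper(p,u); print(u,m.sum(),fit(p,st,"",20,(585,-325),"disc",which=m),st["eef_pos"]); save(p,"w11.png",(140,100,500,340),2)
E
```

```text
clock: 33.12
eef_pos: [586.3, -325.7, 47.5]
eef_rot: [3.141, -0.021, 3.05]
wrist_force: [1.1, -0.8, -1.1]
finger_gap: 78.1
[323.71318661 224.98688036] 6230 (array([ 585.52370453, -324.92903137]), np.float64(0.9622005735085398)) [ 586.32871424 -325.74777601   47.45924135]
```

View pics/w11.png

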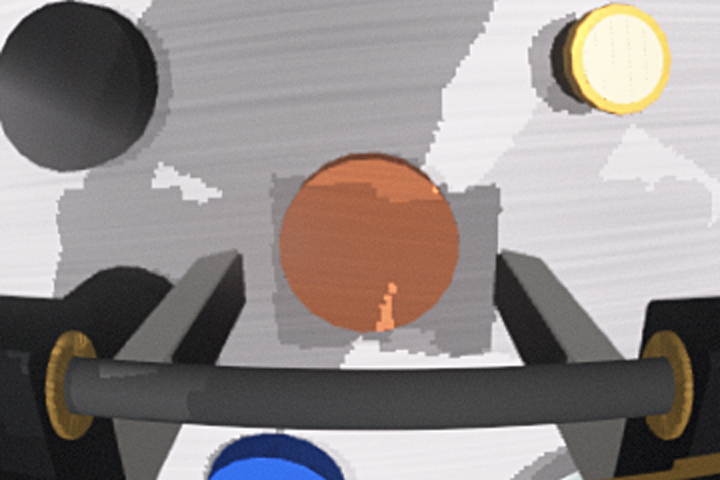

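Copper disc centred between the fingers at (370,243), black look-alike clear. Take it.

```bash
python3 -m crank '[{"offset":[-0.0005,0.0005,-0.015],"spin":0},{"offset":[-0.0005,0.0005,-0.03],"spin":0},{"offset":[-0.0005,0.0005,-0.037],"spin":0},{"offset":[-0.0005,0.0005,-0.037],"spin":0},{"offset":[-0.0005,0.0005,-0.037],"spin":0},{"offset":[-0.0005,0.0005,-0.037],"spin":0},{"offset":[-0.0005,0.0005,-0.037],"spin":0},{"offset":[-0.0005,0.0005,-0.037],"spin":0}]'
python3 -m crank '[{"offset":[0,0,0],"spin":0},{"offset":[0,0,0],"spin":0},{"offset":[0,0,0],"spin":0},{"offset":[0,0,0],"spin":0},{"offset":[0,0,0],"spin":0},{"offset":[0,0,0],"spin":0},{"offset":[0,0,0],"spin":0},{"offset":[0,0,0],"spin":0}]' 0.4 40
python3 -m crank '[{"offset":[0,0,0.01],"spin":0},{"offset":[0,0,0.02],"spin":0},{"offset":[0,0,0.04],"spin":0},{"offset":[0,0,0.06],"spin":0},{"offset":[0,0,0.08],"spin":0},{"offset":[0,0,0.1],"spin":0},{"offset":[0,0,0.1],"spin":0},{"offset":[0,0,0.1],"spin":0}]'
```

```text
clock: 33.83
eef_pos: [586.0, -325.4, 10.9]
eef_rot: [3.141, -0.021, 3.05]
wrist_force: [-0.0, -0.5, 0.4]
finger_gap: 78.0
clock: 34.5
eef_pos: [586.1, -325.5, 11.2]
eef_rot: [3.141, -0.02, 3.049]
wrist_force: [-0.3, 1.4, 4.6]
finger_gap: 63.1
clock: 35.17
eef_pos: [586.3, -325.6, 112.0]
eef_rot: [-3.141, -0.019, 3.05]
wrist_force: [-0.5, -0.2, -3.2]
finger_gap: 62.7
```

```bash
python3 -m crank '[{"offset":[0.002,0.025,0],"spin":0},{"offset":[0.004,0.055,0],"spin":0},{"offset":[0.006,0.09,0],"spin":0},{"offset":[0.008,0.125,0],"spin":0},{"offset":[0.01,0.16,0],"spin":0},{"offset":[0.012,0.195,0],"spin":0},{"offset":[0.014,0.225,0],"spin":0},{"offset":[0.016,0.25,0],"spin":0}]'
python3 -m crank '[{"offset":[0.002,0.03,0],"spin":0},{"offset":[0.004,0.06,0],"spin":0},{"offset":[0.006,0.09,0],"spin":0},{"offset":[0.008,0.12,0],"spin":0},{"offset":[0.01,0.15,0],"spin":0},{"offset":[0.012,0.18,0],"spin":0},{"offset":[0.015,0.204,0],"spin":0},{"offset":[0.015,0.204,0],"spin":0}]'
python3 - <<'E'
from h import *
p,st=wrist(); u=w2px(p,st["eef_pos"]+[0,0,9],st); m=copper(p,u); print(u,m.sum(),st["eef_pos"],st["eef_rot"],st["finger_gap"])
E
```

```text
clock: 35.83
eef_pos: [601.4, -73.2, 110.3]
eef_rot: [3.141, -0.021, 3.051]
wrist_force: [0.9, -0.3, -3.8]
finger_gap: 63.3
clock: 36.5
eef_pos: [615.5, 135.0, 108.4]
eef_rot: [3.141, -0.024, 3.054]
wrist_force: [-0.3, 0.1, -3.5]
finger_gap: 63.1
[323.1983491  243.46441352] 8634 [615.53776427 134.95942541 108.35312175] [ 3.14114291 -0.02383155  3.05403783] 63.05728088906427
```

```bash
python3 -m crank '[{"offset":[0.001,-0.001,-0.015],"spin":0},{"offset":[0.002,-0.002,-0.03],"spin":0},{"offset":[0.002,-0.002,-0.037],"spin":0},{"offset":[0.002,-0.002,-0.037],"spin":0},{"offset":[0.002,-0.002,-0.037],"spin":0},{"offset":[0.002,-0.002,-0.037],"spin":0},{"offset":[0.002,-0.002,-0.037],"spin":0},{"offset":[0.002,-0.002,-0.037],"spin":0}]'
python3 - <<'E'
from h import *
p,st=wrist(); u=w2px(p,st["eef_pos"]+[0,0,9],st); m=copper(p,u); print(u,m.sum(),st["eef_pos"],st["eef_rot"])
for rm in (260,270,280): print(fit(p,st,"",st["eef_pos"][2]+9,st["eef_pos"][:2],"disc",which=m,rowmax=rm))
E
```

```text
clock: 37.22
eef_pos: [617.8, 130.8, 72.1]
eef_rot: [-3.142, -0.023, 3.053]
wrist_force: [-0.2, -0.1, -3.8]
finger_gap: 63.1
[323.19043738 243.47754472] 8653 [617.80680185 130.80365539  72.05330552] [-3.14156341 -0.02293136  3.05324119]
(array([617.61389642, 131.40594269]), np.float64(0.9877201069420116))
(array([617.45418637, 131.50837661]), np.float64(0.9849391509395871))
(array([617.47020059, 131.50464798]), np.float64(0.9804072421398163))
```

```bash
python3 -m crank '[{"offset":[0,0.0015,-0.006],"spin":0},{"offset":[0,0.0015,-0.012],"spin":0},{"offset":[0,0.0015,-0.016],"spin":0},{"offset":[0,0.0015,-0.019],"spin":0},{"offset":[0,0.0015,-0.021],"spin":0},{"offset":[0,0.0015,-0.023],"spin":0},{"offset":[0,0.0015,-0.025],"spin":0},{"offset":[0,0.0015,-0.025],"spin":0}]'
python3 -m crank '[{"offset":[0,0,-0.0005],"spin":0},{"offset":[0,0,-0.001],"spin":0},{"offset":[0,0,-0.0015],"spin":0},{"offset":[0,0,-0.002],"spin":0},{"offset":[0,0,-0.0027],"spin":0},{"offset":[0,0,-0.0027],"spin":0},{"offset":[0,0,-0.0027],"spin":0},{"offset":[0,0,-0.0027],"spin":0}]'
```

```text
clock: 37.93
eef_pos: [617.6, 132.3, 46.5]
eef_rot: [-3.141, -0.024, 3.053]
wrist_force: [0.6, -0.4, -4.0]
finger_gap: 63.0
clock: 38.6
eef_pos: [617.7, 132.3, 44.2]
eef_rot: [-3.141, -0.023, 3.053]
wrist_force: [-2.7, -1.4, 2.6]
finger_gap: 63.0
```

```bash
python3 -m crank '[{"offset":[0,0,0],"spin":0},{"offset":[0,0,0],"spin":0},{"offset":[0,0,0],"spin":0},{"offset":[0,0,0.01],"spin":0},{"offset":[0,0,0.03],"spin":0},{"offset":[0,0,0.06],"spin":0},{"offset":[0,0,0.09],"spin":0},{"offset":[0,0,0.12],"spin":0}]' 0.8
python3 -m crank '[{"offset":[-0.01,-0.025,0],"spin":-4},{"offset":[-0.02,-0.06,0],"spin":-8},{"offset":[-0.03,-0.095,0],"spin":-12},{"offset":[-0.045,-0.13,0],"spin":-16},{"offset":[-0.06,-0.165,0],"spin":-20},{"offset":[-0.075,-0.2,0],"spin":-24},{"offset":[-0.09,-0.23,0],"spin":-28},{"offset":[-0.1,-0.25,0],"spin":-32}]' 1
python3 -m crank '[{"offset":[-0.01,-0.03,0],"spin":-3},{"offset":[-0.02,-0.06,0],"spin":-6},{"offset":[-0.03,-0.09,0],"spin":-9},{"offset":[-0.045,-0.12,0],"spin":-12},{"offset":[-0.06,-0.15,0],"spin":-15},{"offset":[-0.07,-0.18,0],"spin":-18},{"offset":[-0.075,-0.21,0],"spin":-18},{"offset":[-0.075,-0.21,0],"spin":-18}]'
python3 -m crank '[{"offset":[0,0,0],"spin":0},{"offset":[0,0,0],"spin":0},{"offset":[0,0,0],"spin":0},{"offset":[0,0,0],"spin":0},{"offset":[0,0,0],"spin":0},{"offset":[0,0,0],"spin":0},{"offset":[0,0,0],"spin":0},{"offset":[0,0,0],"spin":0}]'
python3 - <<'E'
from h import *
p,st=wrist(); save(p,"w12.png",(0,40,640,360),1.25); print(st["eef_pos"],st["eef_rot"])
for o in blanks(p,st,"plate_a_mid"): print(*o)
v,i=fit(p,st,"plate_a_mid",20,(443,-330),"plateyaw",np.radians(35)); print(v,i,"side",np.degrees(v[2])%90,"jaw",np.degrees(st["eef_rot"][2])%90)
E
```

```text
clock: 39.27
eef_pos: [617.6, 132.3, 166.3]
eef_rot: [3.142, -0.023, 3.053]
wrist_force: [0.7, 0.5, 0.1]
finger_gap: 75.1
clock: 39.93
eef_pos: [516.4, -120.1, 167.4]
eef_rot: [3.142, -0.022, 2.49]
wrist_force: [0.2, 0.5, -0.1]
finger_gap: 94.2
clock: 40.6
eef_pos: [440.0, -334.2, 168.2]
eef_rot: [-3.141, -0.02, 2.172]
wrist_force: [-0.5, 0.7, -0.2]
finger_gap: 94.1
clock: 41.27
eef_pos: [440.1, -334.0, 168.2]
eef_rot: [-3.141, -0.02, 2.172]
wrist_force: [-0.5, -0.7, 0.1]
finger_gap: 94.4
[ 440.14306477 -334.02994821  168.19943919] [-3.1414414  -0.02006085  2.172276  ]
0.61 [627.  69.] [84.4 77. ] 84.9 [198. 197. 191.] [588.  44.]
[ 443.         -330.            0.61086524] 0.0 side 35.0 jaw 34.46224697229903
```

View pics/w12.png

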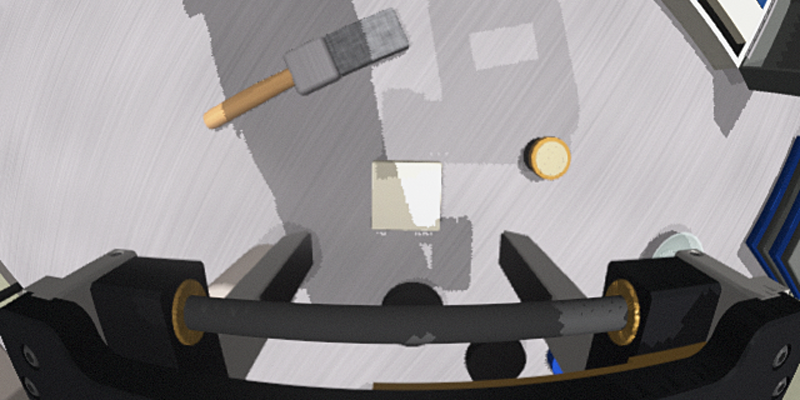

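Plate B fills (372–441, 162–230) and lines up with the jaws.

Run:
```python
from h import *
p,st=wrist()
w=np.array([px2w(p,np.array(u)/1.25+[0,40],20,st)[:2] for u in [(372,164),(441,162.5),(441,230),(373.5,230)]],np.float32)
print(w, w.mean(0), cv2.minAreaRect(w), st["eef_pos"])
```

```text
[[ 402.61185 -328.76337]
 [ 450.50748 -294.25653]
 [ 485.335   -342.98514]
 [ 436.0583  -376.83798]] [ 443.62817 -335.71075] ((443.6061706542969, -335.9994812011719), (59.77434158325195, 59.89517593383789), 35.5543098449707) [ 440.04045324 -334.20756563  168.13678066]
```

```bash
python3 -m crank '[{"offset":[0.0036,-0.0016,-0.03],"spin":0.8},{"offset":[0.0036,-0.0016,-0.065],"spin":0.8},{"offset":[0.0036,-0.0016,-0.1],"spin":0.8},{"offset":[0.0036,-0.0016,-0.13],"spin":0.8},{"offset":[0.0036,-0.0016,-0.15],"spin":0.8},{"offset":[0.0036,-0.0016,-0.1575],"spin":0.8},{"offset":[0.0036,-0.0016,-0.1575],"spin":0.8},{"offset":[0.0036,-0.0016,-0.1575],"spin":0.8}]' 1
python3 -m crank '[{"offset":[0,0,0],"spin":0},{"offset":[0,0,0],"spin":0},{"offset":[0,0,0],"spin":0},{"offset":[0,0,0],"spin":0},{"offset":[0,0,0],"spin":0},{"offset":[0,0,0],"spin":0},{"offset":[0,0,0],"spin":0},{"offset":[0,0,0],"spin":0}]' 0.4 40
python3 -m crank '[{"offset":[0,0,0.01],"spin":0},{"offset":[0,0,0.02],"spin":0},{"offset":[0,0,0.04],"spin":0},{"offset":[0,0,0.06],"spin":0},{"offset":[0,0,0.08],"spin":0},{"offset":[0,0,0.1],"spin":0},{"offset":[0,0,0.1],"spin":0},{"offset":[0,0,0.1],"spin":0}]'
```

```text
clock: 42.13
eef_pos: [444.0, -336.2, 11.6]
eef_rot: [3.142, -0.019, 2.186]
wrist_force: [0.2, -0.8, -0.1]
finger_gap: 94.0
clock: 42.8
eef_pos: [444.1, -336.4, 11.9]
eef_rot: [-3.141, -0.019, 2.186]
wrist_force: [-2.6, -0.1, 5.7]
finger_gap: 59.5
clock: 43.47
eef_pos: [444.4, -336.5, 112.7]
eef_rot: [3.141, -0.017, 2.186]
wrist_force: [1.0, -0.1, -3.1]
finger_gap: 59.7
```

```bash
python3 -m crank '[{"offset":[0.005,0.025,0],"spin":6},{"offset":[0.01,0.055,0],"spin":12},{"offset":[0.02,0.09,0],"spin":18},{"offset":[0.025,0.125,0],"spin":24},{"offset":[0.03,0.16,0],"spin":30},{"offset":[0.04,0.195,0],"spin":36},{"offset":[0.045,0.23,0],"spin":42},{"offset":[0.05,0.25,0],"spin":46}]'
python3 -m crank '[{"offset":[0.005,0.03,0],"spin":3.5},{"offset":[0.01,0.06,0],"spin":3.5},{"offset":[0.02,0.095,0],"spin":3.5},{"offset":[0.025,0.13,0],"spin":3.5},{"offset":[0.03,0.165,0],"spin":3.5},{"offset":[0.04,0.195,0],"spin":3.5},{"offset":[0.0455,0.22,0],"spin":3.5},{"offset":[0.0455,0.224,0],"spin":3.5}]'
python3 -m crank '[{"offset":[0,0,-0.01],"spin":0},{"offset":[0,0,-0.025],"spin":0},{"offset":[0,0,-0.038],"spin":0},{"offset":[0,0,-0.038],"spin":0},{"offset":[0,0,-0.038],"spin":0},{"offset":[0,0,-0.038],"spin":0},{"offset":[0,0,-0.038],"spin":0},{"offset":[0,0,-0.038],"spin":0}]'
python3 - <<'E'
from h import *
p,st=wrist(); save(p,"w13.png",(140,60,500,330),2.2); print(st["eef_pos"],st["eef_rot"],st["finger_gap"])
for d in manip.masks_of(p,"plate_a_mid"): print(d["conf"],np.argwhere(d["mask"]).mean(0))
for rm in (260,280): print(fit(p,st,"plate_a_mid",st["eef_pos"][2]+8,st["eef_pos"][:2],"plateyaw",st["eef_rot"][2]-np.pi,rowmax=rm))
E
```

```text
clock: 44.13
eef_pos: [493.6, -83.3, 111.2]
eef_rot: [3.14, -0.019, 2.996]
wrist_force: [-0.4, -0.5, -2.2]
finger_gap: 59.3
clock: 44.8
eef_pos: [538.8, 144.1, 109.5]
eef_rot: [3.14, -0.021, 3.06]
wrist_force: [-0.2, -0.8, -3.0]
finger_gap: 59.7
clock: 45.47
eef_pos: [539.1, 143.9, 72.1]
eef_rot: [3.14, -0.02, 3.06]
wrist_force: [0.5, -0.1, -2.6]
finger_gap: 59.2
[539.09744052 143.94686094  72.11046296] [ 3.14004874 -0.02037524  3.05973968] 59.202927242092464
0.62 [224.77444589  16.47848761]
(array([ 5.39097441e+02,  1.43946861e+02, -8.18529720e-02]), np.float64(0.0))
(array([ 5.39097441e+02,  1.43946861e+02, -8.18529720e-02]), np.float64(0.0))
```

Run:
```python
from h import *
p,st=wrist(); u=w2px(p,st["eef_pos"]+[0,0,8],st); print(u)
im=p["pixels"]; x=int(u[0])
print(im[150:300:6,x].tolist()); print(im[235,230:420:8].tolist())
```

```text
[323.2179147  242.93297517]
[[188, 119, 100], [195, 188, 194], [196, 194, 189], [252, 252, 252], [60, 58, 54], [70, 68, 65], [125, 123, 109], [255, 255, 255], [252, 252, 252], [252, 252, 248], [253, 253, 249], [199, 193, 175], [199, 192, 175], [197, 190, 172], [196, 191, 171], [196, 191, 174], [197, 189, 171], [195, 187, 169], [195, 187, 169], [196, 189, 170], [193, 187, 169], [193, 188, 169], [196, 191, 174], [64, 59, 57], [66, 63, 61]]
[[178, 106, 75], [53, 62, 87], [65, 76, 112], [111, 107, 102], [118, 112, 111], [64, 60, 57], [192, 184, 169], [192, 187, 169], [195, 189, 171], [189, 184, 168], [196, 191, 172], [194, 188, 171], [198, 191, 176], [198, 193, 176], [197, 190, 173], [199, 194, 179], [198, 192, 175], [195, 189, 174], [166, 162, 146], [120, 117, 112], [120, 116, 113], [116, 114, 112], [212, 206, 211], [212, 207, 212]]
```

Run:
```python
from h import *
p,st=wrist(); im=p["pixels"].astype(int)
m=((im.min(2)>140)|((im[...,0]-im[...,2]>13)&(im[...,0]>100)&(im[...,0]-im[...,2]<40))).astype(np.uint8)
m=cv2.morphologyEx(m,cv2.MORPH_OPEN,np.ones((3,3)))
n,l=cv2.connectedComponents(m); m=l==l[243,323]
a=np.argwhere(m); print(m.sum(),a.min(0),a.max(0))
for rm in (260,270,280): print(fit(p,st,"",st["eef_pos"][2]+8,st["eef_pos"][:2],"plateyaw",st["eef_rot"][2]-np.pi,rowmax=rm,which=m))
```

```text
9883 [185 273] [284 378]
(array([ 5.37917569e+02,  1.44799253e+02, -1.06467695e-01]), np.float64(0.9899187369013991))
(array([ 5.37947472e+02,  1.44807762e+02, -1.05939054e-01]), np.float64(0.990879230453399))
(array([ 5.37964456e+02,  1.44787938e+02, -1.05693231e-01]), np.float64(0.9906685969992103))
```

```bash
python3 -m crank '[{"offset":[0.0018,-0.0047,-0.004],"spin":0.4},{"offset":[0.0018,-0.0047,-0.01],"spin":0.4},{"offset":[0.0018,-0.0047,-0.016],"spin":0.4},{"offset":[0.0018,-0.0047,-0.019],"spin":0.4},{"offset":[0.0018,-0.0047,-0.021],"spin":0.4},{"offset":[0.0018,-0.0047,-0.023],"spin":0.4},{"offset":[0.0018,-0.0047,-0.0245],"spin":0.4},{"offset":[0.0018,-0.0047,-0.0245],"spin":0.4}]'
python3 -m crank '[{"offset":[0,0,-0.0005],"spin":0},{"offset":[0,0,-0.001],"spin":0},{"offset":[0,0,-0.0015],"spin":0},{"offset":[0,0,-0.002],"spin":0},{"offset":[0,0,-0.0025],"spin":0},{"offset":[0,0,-0.0025],"spin":0},{"offset":[0,0,-0.0025],"spin":0},{"offset":[0,0,-0.0025],"spin":0}]'
```

```text
clock: 46.43
eef_pos: [540.6, 139.5, 46.9]
eef_rot: [3.14, -0.021, 3.067]
wrist_force: [-0.3, 0.1, -2.8]
finger_gap: 59.5
clock: 47.1
eef_pos: [540.6, 139.5, 44.9]
eef_rot: [3.14, -0.021, 3.067]
wrist_force: [-3.5, -0.0, 5.8]
finger_gap: 59.9
```

```bash
python3 -m crank '[{"offset":[0,0,0],"spin":0},{"offset":[0,0,0],"spin":0},{"offset":[0,0,0],"spin":0},{"offset":[0,0,0.01],"spin":0},{"offset":[0,0,0.03],"spin":0},{"offset":[0,0,0.06],"spin":0},{"offset":[0,0,0.09],"spin":0},{"offset":[0,0,0.12],"spin":0}]' 0.75
python3 -m crank '[{"offset":[0,-0.02,0.03],"spin":0},{"offset":[-0.01,-0.04,0.06],"spin":0},{"offset":[-0.02,-0.05,0.08],"spin":0},{"offset":[-0.02,-0.05,0.1],"spin":0},{"offset":[-0.02,-0.05,0.1],"spin":0},{"offset":[-0.02,-0.05,0.1],"spin":0},{"offset":[-0.02,-0.05,0.1],"spin":0},{"offset":[-0.02,-0.05,0.1],"spin":0}]' 1
python3 - <<'E'
from h import *
p,st=wrist(); save(p,"w14.png",(220,130,440,300),3.6); print(st["eef_pos"],st["eef_rot"])
q=[574.5,90.4,-.0915]
for n,X,s in [("disc_a_mid",(-39,-46),"disc"),("disc_a_mid",(39,46),"disc"),("plate_a_mid",(-39,46),"plateyaw"),("plate_a_mid",(39,-46),"plateyaw")]:
    w=W(q,(*X,0))[:2]; 
    try: print(X,w,fit(p,st,n,53,w,s,-.09 if s!="disc" else None,rowmax=275))
    except Exception as e: print(e)
E
```

```text
clock: 47.77
eef_pos: [540.5, 139.4, 167.0]
eef_rot: [3.14, -0.021, 3.067]
wrist_force: [-0.3, 0.2, 0.2]
finger_gap: 70.4
clock: 48.43
eef_pos: [520.2, 89.6, 266.0]
eef_rot: [3.14, -0.023, 3.067]
wrist_force: [0.5, 0.3, 0.1]
finger_gap: 94.2
[520.16955217  89.63161089 265.9557251 ] [ 3.14049219 -0.02266432  3.06741842]
(-39, -46) [531.46001568  48.15595013] (array([531.16108861,  48.71085995]), np.float64(0.9667048637636872))
(39, 46) [617.53998432 132.64404987] (array([617.53998432, 132.64404987]), np.float64(0.0))
(-39, 46) [539.86627433 139.77109525] (array([ 5.39866274e+02,  1.39771095e+02, -9.00000000e-02]), np.float64(0.0))
(39, -46) [609.13372567  41.02890475] (array([ 6.10758706e+02,  3.98583860e+01, -6.43869915e-02]), np.float64(0.9696931786194601))
```

View pics/w14.png

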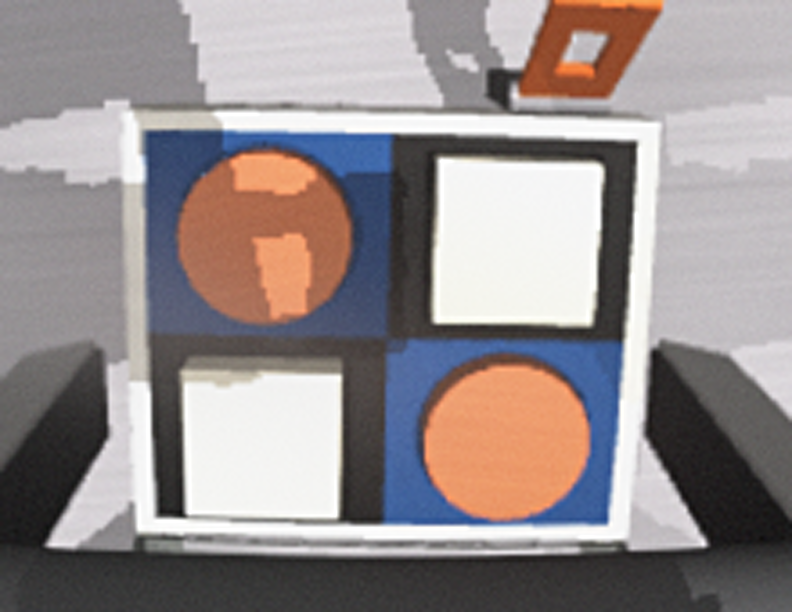

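All four blanks look seated. Now a numeric check of seat height from their outlines.

Run:
```python
from h import *
p,st=wrist(); im=p["pixels"].astype(int); q=[574.5,90.4,-.0915]
for X,s in [((-39,-46),"disc"),((39,46),"disc"),((-39,46),"plateyaw"),((39,-46),"plateyaw")]:
    w=W(q,(*X,53)); u=w2px(p,w,st)
    if s=="disc": m=copper(p,u)
    else:
        m=(im.min(2)>150).astype(np.uint8); n,l=cv2.connectedComponents(m); m=l==l[int(u[1]),int(u[0])]
    print(X,w[:2].round(1),m.sum(),[(z,*[np.round(a,3) for a in fit(p,st,"",z,w[:2],s,-.09 if s!="disc" else None,which=m,rowmax=275)]) for z in (49,53,57,61)])
```

```text
(-39, -46) [531.5  48.2] 1822 [(49, array([531.852,  48.337]), np.float64(0.959)), (53, array([531.201,  48.763]), np.float64(0.941)), (57, array([531.598,  48.664]), np.float64(0.922)), (61, array([530.835,  49.042]), np.float64(0.905))]
(39, 46) [617.5 132.6] 1651 [(49, array([619.169, 133.776]), np.float64(0.947)), (53, array([618.632, 133.51 ]), np.float64(0.933)), (57, array([617.768, 133.091]), np.float64(0.921)), (61, array([616.731, 132.849]), np.float64(0.907))]
(-39, 46) [539.9 139.8] 2079 [(49, array([ 5.41266e+02,  1.41019e+02, -9.90000e-02]), np.float64(0.966)), (53, array([ 5.40684e+02,  1.40648e+02, -9.50000e-02]), np.float64(0.953)), (57, array([ 5.39597e+02,  1.40241e+02, -7.90000e-02]), np.float64(0.939)), (61, array([ 5.39974e+02,  1.39953e+02, -8.70000e-02]), np.float64(0.919))]
(39, -46) [609.1  41. ] 77269 [(49, array([ 6.16911e+02,  3.85140e+01, -1.24000e-01]), np.float64(0.023)), (53, array([ 6.15081e+02,  3.93860e+01, -1.24000e-01]), np.float64(0.024)), (57, array([ 6.14028e+02,  3.98060e+01, -1.09000e-01]), np.float64(0.024)), (61, array([ 6.1426e+02,  3.9555e+01, -9.1000e-02]), np.float64(0.024))]
```

```bash
python3 -m crank '[{"offset":[0.01,-0.005,0.02],"spin":-0.3},{"offset":[0.03,-0.015,0.035],"spin":-0.9},{"offset":[0.06,-0.03,0.035],"spin":-0.9},{"offset":[0.09,-0.04,0.035],"spin":-0.9},{"offset":[0.12,-0.05,0.035],"spin":-0.9},{"offset":[0.15,-0.06,0.035],"spin":-0.9},{"offset":[0.18,-0.066,0.035],"spin":-0.9},{"offset":[0.18,-0.066,0.035],"spin":-0.9}]' 0.7
python3 -m crank '[{"offset":[0,0,0],"spin":0},{"offset":[0,0,0],"spin":0},{"offset":[0,0,0],"spin":0},{"offset":[0,0,0],"spin":0},{"offset":[0,0,0],"spin":0},{"offset":[0,0,0],"spin":0},{"offset":[0,0,0],"spin":0},{"offset":[0,0,0],"spin":0}]'
python3 - <<'E'
from h import *
p,st=wrist(); save(p,"w15.png",(140,100,500,340),2.2); print(st["eef_pos"],st["eef_rot"])
hsv=cv2.cvtColor(p["pixels"],cv2.COLOR_RGB2HSV); m=((abs(hsv[...,0].astype(int)-112)<10)&(hsv[...,1]>110)).astype(np.uint8)
n,l,s,c=cv2.connectedComponentsWithStats(m)
for i in range(1,n):
    if s[i,4]>80: print(s[i],c[i].round())
q=[574.5,90.4,-.0915]
def tab(th,x,y,z):  # lid point (case coords shut) at angle th
    a=np.array([x-85,z-40]); r=np.array([a[0]*np.cos(th)+a[1]*np.sin(th),-a[0]*np.sin(th)+a[1]*np.cos(th)])
    return W(q,(85+r[0],y,40+r[1]))
for th in (1.6,1.7,1.75): print(th,tab(th,-115,-55,55).round(),[w2px(p,tab(th,-130,y,z),st).round().tolist() for y in (-70,-40) for z in (50,60)])
E
```

```text
clock: 49.4
eef_pos: [703.7, 21.9, 297.1]
eef_rot: [3.141, -0.026, 3.05]
wrist_force: [-0.1, 0.4, -1.4]
finger_gap: 65.5
clock: 50.07
eef_pos: [703.5, 22.0, 297.4]
eef_rot: [3.141, -0.026, 3.05]
wrist_force: [0.4, 0.2, 0.5]
finger_gap: 65.7
[703.53995386  22.02001951 297.44773507] [ 3.14080448 -0.02568559  3.05002899]
[ 299   36  127  108 3004] [362.  90.]
[632  45   8  56 197] [637.  64.]
[ 95 185  24  34 633] [106. 202.]
[306 189  39  27 949] [325. 202.]
[630 192  10  63 285] [636. 232.]
[265 259  78  10 363] [303. 264.]
[260 269  85  12 475] [302. 275.]
1.6 [675.  26. 239.] [[305.0, 176.0], [305.0, 189.0], [346.0, 176.0], [346.0, 189.0]]
1.7 [695.  24. 236.] [[305.0, 204.0], [305.0, 216.0], [345.0, 204.0], [345.0, 216.0]]
1.75 [704.  23. 234.] [[305.0, 217.0], [306.0, 228.0], [345.0, 217.0], [344.0, 228.0]]
```

```bash
python3 -m crank '[{"offset":[-0.0085,0.0012,-0.02],"spin":0},{"offset":[-0.0085,0.0012,-0.04],"spin":0},{"offset":[-0.0085,0.0012,-0.06],"spin":0},{"offset":[-0.0085,0.0012,-0.075],"spin":0},{"offset":[-0.0085,0.0012,-0.08],"spin":0},{"offset":[-0.0085,0.0012,-0.08],"spin":0},{"offset":[-0.0085,0.0012,-0.08],"spin":0},{"offset":[-0.0085,0.0012,-0.08],"spin":0}]'
python3 -m crank '[{"offset":[0,0,0],"spin":0},{"offset":[0,0,0],"spin":0},{"offset":[0,0,0],"spin":0},{"offset":[0,0,0],"spin":0},{"offset":[0,0,0],"spin":0},{"offset":[0,0,0],"spin":0},{"offset":[0,0,0],"spin":0},{"offset":[0,0,0],"spin":0}]' 0.1 30
```

```text
clock: 50.78
eef_pos: [695.5, 23.2, 218.8]
eef_rot: [3.141, -0.024, 3.05]
wrist_force: [0.8, 0.8, 0.6]
finger_gap: 65.8
clock: 51.45
eef_pos: [695.5, 23.2, 218.8]
eef_rot: [3.141, -0.024, 3.05]
wrist_force: [-0.4, -0.0, -0.1]
finger_gap: 29.9
```

```bash
python3 -m crank '[{"offset":[-0.0197,0.0018,0.0031],"spin":0},{"offset":[-0.0397,0.0036,0.0042],"spin":0},{"offset":[-0.0597,0.0055,0.0033],"spin":0},{"offset":[-0.0794,0.0073,0.0004],"spin":0},{"offset":[-0.0987,0.009,-0.0045],"spin":0},{"offset":[-0.1175,0.0107,-0.0113],"spin":0},{"offset":[-0.1355,0.0124,-0.0199],"spin":0},{"offset":[-0.1527,0.014,-0.0304],"spin":0}]'
```

```text
clock: 52.12
eef_pos: [542.7, 37.6, 190.7]
eef_rot: [3.14, -0.019, 3.05]
wrist_force: [-4.1, 3.1, 14.0]
finger_gap: 29.8
```

```bash
python3 -m crank '[{"offset":[-0.0165,0.0015,-0.0158],"spin":0},{"offset":[-0.0312,0.0028,-0.0293],"spin":0},{"offset":[-0.0444,0.004,-0.0443],"spin":0},{"offset":[-0.0561,0.0051,-0.0606],"spin":0},{"offset":[-0.0661,0.006,-0.078],"spin":0},{"offset":[-0.0744,0.0068,-0.0962],"spin":0},{"offset":[-0.0808,0.0074,-0.1152],"spin":0},{"offset":[-0.0852,0.0078,-0.1348],"spin":0}]'
python3 -m crank '[{"offset":[-0.001,0,-0.005],"spin":0},{"offset":[-0.0015,0,-0.01],"spin":0},{"offset":[-0.0022,0,-0.015],"spin":0},{"offset":[-0.0025,0,-0.02],"spin":0},{"offset":[-0.0025,0,-0.02],"spin":0},{"offset":[-0.0025,0,-0.02],"spin":0},{"offset":[-0.0025,0,-0.02],"spin":0},{"offset":[-0.0025,0,-0.02],"spin":0}]'
```

```text
clock: 52.78
eef_pos: [456.0, 45.8, 55.4]
eef_rot: [3.139, -0.021, 3.05]
wrist_force: [-5.6, 3.5, 3.2]
finger_gap: 29.4
clock: 53.45
eef_pos: [452.7, 46.1, 35.6]
eef_rot: [3.139, -0.024, 3.05]
wrist_force: [-7.0, 5.7, -1.3]
finger_gap: 29.7
```

```bash
python3 -m crank '[{"offset":[0.001,0,-0.001],"spin":0},{"offset":[0.002,0,-0.002],"spin":0},{"offset":[0.002,0,-0.003],"spin":0},{"offset":[0.002,0,-0.004],"spin":0},{"offset":[0.002,0,-0.004],"spin":0},{"offset":[0.002,0,-0.004],"spin":0},{"offset":[0.002,0,-0.004],"spin":0},{"offset":[0.002,0,-0.004],"spin":0}]'
```

```text
clock: 54.12
eef_pos: [452.6, 46.2, 31.2]
eef_rot: [3.14, -0.029, 3.05]
wrist_force: [-14.6, 2.0, 0.6]
finger_gap: 29.4
```

```bash
python3 -m crank '[{"offset":[0,0,0],"spin":0},{"offset":[0,0,0],"spin":0},{"offset":[0,0,0],"spin":0},{"offset":[0,0,0],"spin":0},{"offset":[0,0,0.02],"spin":0},{"offset":[0,0,0.05],"spin":0},{"offset":[0,0,0.08],"spin":0},{"offset":[0,0,0.11],"spin":0}]' 0.6
python3 -m crank '[{"offset":[0,0,0.03],"spin":0},{"offset":[0,0,0.06],"spin":0},{"offset":[0,0,0.09],"spin":0},{"offset":[0,0,0.12],"spin":0},{"offset":[0,0,0.12],"spin":0},{"offset":[0,0,0.12],"spin":0},{"offset":[0,0,0.12],"spin":0},{"offset":[0,0,0.12],"spin":0}]'
cat >> h.py <<'E'
def lidpt(th,x,y,z,q=(574.6,90.6,-.091)):
    a=np.array([x-85,z-40]); r=np.array([a[0]*np.cos(th)+a[1]*np.sin(th),-a[0]*np.sin(th)+a[1]*np.cos(th)])
    return W(q,(85+r[0],y,40+r[1]))
E
python3 - <<'E'
from h import *
p,st=wrist(); save(p,"w16.png",(180,60,580,340),2); print(st["eef_pos"],st["eef_rot"])
hsv=cv2.cvtColor(p["pixels"],cv2.COLOR_RGB2HSV); m=((abs(hsv[...,0].astype(int)-112)<10)&(hsv[...,1]>110)).astype(np.uint8)
n,l,s,c=cv2.connectedComponentsWithStats(m)
for i in range(1,n):
    if s[i,4]>80: print(s[i],c[i].round())
for th in (0,.03,.06,.1): print(th,[w2px(p,lidpt(th,x,y,60),st).round(1).tolist() for x in (-130,-85) for y in (-70,-40)])
E
```

```text
clock: 54.78
eef_pos: [452.6, 46.1, 142.8]
eef_rot: [3.14, -0.029, 3.05]
wrist_force: [0.2, -0.8, -0.9]
finger_gap: 56.4
clock: 55.45
eef_pos: [452.2, 46.1, 261.7]
eef_rot: [3.14, -0.031, 3.05]
wrist_force: [0.4, -0.3, -0.2]
finger_gap: 56.3
[452.23659723  46.05765501 261.73026665] [ 3.13989056 -0.03104553  3.05028282]
[312 180  24  36 827] [324. 198.]
[632 244   8  37 170] [637. 266.]
0 [[311.8, 178.5], [335.9, 178.5], [312.0, 213.7], [335.6, 213.7]]
0.03 [[311.6, 179.7], [336.1, 179.7], [311.9, 215.1], [335.8, 215.1]]
0.06 [[311.4, 181.1], [336.3, 181.1], [311.8, 216.7], [335.9, 216.8]]
0.1 [[311.1, 183.3], [336.6, 183.3], [311.6, 219.1], [336.1, 219.2]]
```

View pics/w16.png

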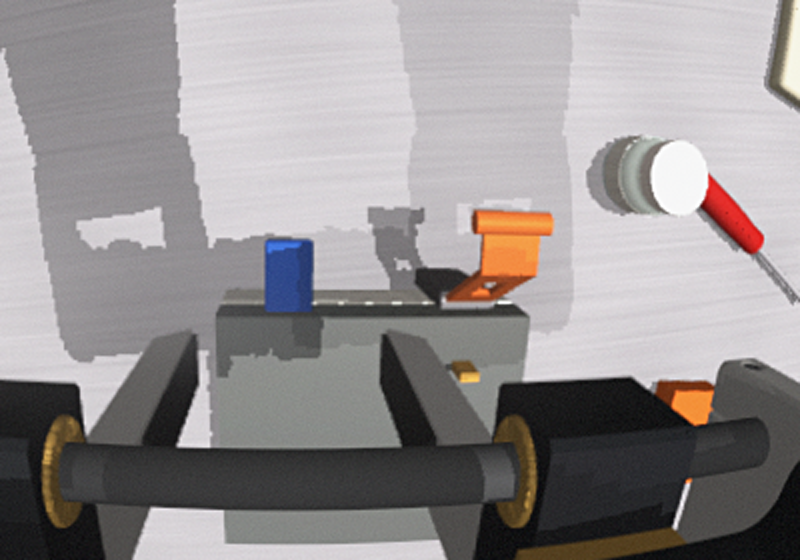

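The tab is at (289,275) and the hasp is still back. Light spots along the seam at (365,303) mean the lid is a few hundredths short of shut, so I press it down with closed fingers.

```bash
python3 -m crank '[{"offset":[0.015,0.003,-0.03],"spin":0},{"offset":[0.03,0.006,-0.06],"spin":0},{"offset":[0.045,0.01,-0.09],"spin":0},{"offset":[0.059,0.01,-0.12],"spin":0},{"offset":[0.059,0.01,-0.145],"spin":0},{"offset":[0.059,0.01,-0.16],"spin":0},{"offset":[0.059,0.01,-0.165],"spin":0},{"offset":[0.059,0.01,-0.165],"spin":0}]' 0
python3 -m crank '[{"offset":[0,0,-0.002],"spin":0},{"offset":[0,0,-0.005],"spin":0},{"offset":[0,0,-0.008],"spin":0},{"offset":[0,0,-0.01],"spin":0},{"offset":[0,0,-0.012],"spin":0},{"offset":[0,0,-0.014],"spin":0},{"offset":[0,0,-0.015],"spin":0},{"offset":[0,0,-0.016],"spin":0}]'
python3 -m crank '[{"offset":[0,0,-0.001],"spin":0},{"offset":[0,0,-0.002],"spin":0},{"offset":[0,0,-0.003],"spin":0},{"offset":[0,0,-0.004],"spin":0},{"offset":[0,0,-0.005],"spin":0},{"offset":[0,0,-0.006],"spin":0},{"offset":[0,0,-0.006],"spin":0},{"offset":[0,0,-0.006],"spin":0}]'
```

```text
clock: 56.17
eef_pos: [510.4, 56.0, 95.3]
eef_rot: [3.14, -0.034, 3.05]
wrist_force: [0.7, -0.2, 0.1]
finger_gap: 6.7
clock: 56.83
eef_pos: [510.4, 56.0, 79.2]
eef_rot: [3.14, -0.034, 3.05]
wrist_force: [0.3, -0.1, -0.1]
finger_gap: 0.4
clock: 57.5
eef_pos: [510.5, 56.0, 73.1]
eef_rot: [3.14, -0.034, 3.05]
wrist_force: [0.2, 0.2, -0.2]
finger_gap: 0.6
```

```bash
python3 -m crank '[{"offset":[0,0,-0.0005],"spin":0},{"offset":[0,0,-0.001],"spin":0},{"offset":[0,0,-0.0015],"spin":0},{"offset":[0,0,-0.002],"spin":0},{"offset":[0,0,-0.0025],"spin":0},{"offset":[0,0,-0.003],"spin":0},{"offset":[0,0,-0.003],"spin":0},{"offset":[0,0,-0.003],"spin":0}]'
```

```text
clock: 58.17
eef_pos: [510.7, 56.0, 72.0]
eef_rot: [3.14, -0.033, 3.05]
wrist_force: [-11.0, -0.2, 24.6]
finger_gap: 0.4
```

Firm stop at z = 72.0 with 25 N, so the lid is shut. Now the hasp: rise and go above its bar.

```bash
python3 -m crank '[{"offset":[0,0,0.02],"spin":0},{"offset":[0,0,0.05],"spin":0},{"offset":[0,0,0.09],"spin":0},{"offset":[0,0,0.13],"spin":0},{"offset":[0,0,0.16],"spin":0},{"offset":[0,0,0.17],"spin":0},{"offset":[-0.02,0.03,0.17],"spin":0},{"offset":[-0.04,0.06,0.17],"spin":0}]' 0.7
python3 -m crank '[{"offset":[-0.02,0.02,0],"spin":0},{"offset":[-0.04,0.04,0],"spin":0},{"offset":[-0.042,0.042,0],"spin":0},{"offset":[-0.042,0.042,0],"spin":0},{"offset":[-0.042,0.042,0],"spin":0},{"offset":[-0.042,0.042,0],"spin":0},{"offset":[-0.042,0.042,0],"spin":0},{"offset":[-0.042,0.042,0],"spin":0}]'
python3 - <<'E'
from h import *
p,st=wrist(); print(st["eef_pos"],st["eef_rot"],st["finger_gap"])
hsv=cv2.cvtColor(p["pixels"],cv2.COLOR_RGB2HSV); m=((hsv[...,0]<16)&(hsv[...,1]>150)).astype(np.uint8)
n,l,s,c=cv2.connectedComponentsWithStats(m)
for i in range(1,n):
    if s[i,4]>80: print(s[i],c[i].round())
q=(574.6,90.6,-.091)
for th in (1.8,1.9,2.0):
    a=.245+th; b=W(q,(-95+90.7*np.cos(a),55,80+90.7*np.sin(a))); print(th,b.round(1),[w2px(p,W(q,(-95+90.7*np.cos(a),y,80+90.7*np.sin(a))),st).round() for y in (35,75)])
E
```

```text
clock: 58.83
eef_pos: [470.5, 115.9, 241.8]
eef_rot: [3.14, -0.033, 3.048]
wrist_force: [0.1, 1.2, -0.7]
finger_gap: 50.6
clock: 59.5
eef_pos: [429.0, 157.3, 241.6]
eef_rot: [3.14, -0.033, 3.047]
wrist_force: [0.8, 0.3, 0.1]
finger_gap: 65.9
[428.96122133 157.32756268 241.56779964] [ 3.14038191 -0.0331425   3.04652148] 65.87727600631275
[475 161  45  47 809] [496. 185.]
[ 304  204   44   39 1274] [326. 220.]
1.8 [443.7 157.8 160.7] [array([303., 226.]), array([348., 226.])]
1.9 [435.9 158.5 156.2] [array([303., 216.]), array([348., 216.])]
2.0 [428.6 159.2 150.9] [array([303., 207.]), array([348., 207.])]
```

```bash
python3 -m crank '[{"offset":[-0.0004,0.0015,-0.025],"spin":0.2},{"offset":[-0.0004,0.0015,-0.05],"spin":0.2},{"offset":[-0.0004,0.0015,-0.075],"spin":0.2},{"offset":[-0.0004,0.0015,-0.095],"spin":0.2},{"offset":[-0.0004,0.0015,-0.107],"spin":0.2},{"offset":[-0.0004,0.0015,-0.109],"spin":0.2},{"offset":[-0.0004,0.0015,-0.109],"spin":0.2},{"offset":[-0.0004,0.0015,-0.109],"spin":0.2}]'
python3 -m crank '[{"offset":[0,0,0],"spin":0},{"offset":[0,0,0],"spin":0},{"offset":[0,0,0],"spin":0},{"offset":[0,0,0],"spin":0},{"offset":[0,0,0],"spin":0},{"offset":[0,0,0],"spin":0},{"offset":[0,0,0],"spin":0},{"offset":[0,0,0],"spin":0}]' 0.2 15
python3 -m crank '[{"offset":[0.0093,-0.0008,0.0066],"spin":0},{"offset":[0.0192,-0.0017,0.0119],"spin":0},{"offset":[0.0298,-0.0027,0.0159],"spin":0},{"offset":[0.0407,-0.0037,0.0185],"spin":0},{"offset":[0.0519,-0.0047,0.0198],"spin":0},{"offset":[0.0632,-0.0057,0.0196],"spin":0},{"offset":[0.0744,-0.0067,0.0181],"spin":0},{"offset":[0.0852,-0.0077,0.0151],"spin":0}]'
```

```text
clock: 60.22
eef_pos: [428.9, 158.9, 133.4]
eef_rot: [3.14, -0.032, 3.05]
wrist_force: [-0.7, -1.5, 0.4]
finger_gap: 65.7
clock: 60.88
eef_pos: [428.9, 158.9, 133.5]
eef_rot: [3.14, -0.032, 3.05]
wrist_force: [-1.1, -1.2, 4.4]
finger_gap: 39.8
clock: 61.55
eef_pos: [514.7, 150.9, 148.7]
eef_rot: [3.141, -0.032, 3.05]
wrist_force: [-2.1, -2.3, 1.2]
finger_gap: 39.8
```

```bash
python3 -m crank '[{"offset":[0.0105,-0.001,-0.0042],"spin":0},{"offset":[0.0203,-0.0018,-0.0098],"spin":0},{"offset":[0.0294,-0.0027,-0.0166],"spin":0},{"offset":[0.0375,-0.0034,-0.0244],"spin":0},{"offset":[0.0446,-0.0041,-0.0332],"spin":0},{"offset":[0.0506,-0.0046,-0.0428],"spin":0},{"offset":[0.0554,-0.005,-0.0531],"spin":0},{"offset":[0.0588,-0.0053,-0.0639],"spin":0}]'
python3 -m crank '[{"offset":[0,0,-0.001],"spin":0},{"offset":[0,0,-0.002],"spin":0},{"offset":[0,0,-0.002],"spin":0},{"offset":[0,0,-0.002],"spin":0},{"offset":[0,0,-0.002],"spin":0},{"offset":[0,0,-0.002],"spin":0},{"offset":[0,0,-0.002],"spin":0},{"offset":[0,0,-0.002],"spin":0}]'
```

```text
clock: 62.22
eef_pos: [574.0, 145.3, 83.7]
eef_rot: [3.141, -0.032, 3.05]
wrist_force: [1.8, -3.5, 2.4]
finger_gap: 39.8
clock: 62.88
eef_pos: [574.2, 145.2, 81.6]
eef_rot: [3.141, -0.031, 3.05]
wrist_force: [1.1, -3.4, 7.9]
finger_gap: 39.6
```

```bash
python3 -m crank '[{"offset":[0,0,0],"spin":0},{"offset":[0,0,0],"spin":0},{"offset":[0,0,0],"spin":0},{"offset":[0,0,0],"spin":0},{"offset":[0,0,0.015],"spin":0},{"offset":[0,0,0.035],"spin":0},{"offset":[0,0,0.06],"spin":0},{"offset":[0,0,0.085],"spin":0}]' 0.7
python3 -m crank '[{"offset":[0,0,0.03],"spin":0},{"offset":[0,0,0.06],"spin":0},{"offset":[-0.02,0,0.09],"spin":0},{"offset":[-0.04,0,0.12],"spin":0},{"offset":[-0.06,-0.02,0.14],"spin":0},{"offset":[-0.08,-0.04,0.15],"spin":0},{"offset":[-0.08,-0.06,0.15],"spin":0},{"offset":[-0.08,-0.06,0.15],"spin":0}]'
python3 -m crank '[{"offset":[0,0,0],"spin":0},{"offset":[0,0,0],"spin":0},{"offset":[0,0,0],"spin":0},{"offset":[0,0,0],"spin":0},{"offset":[0,0,0],"spin":0},{"offset":[0,0,0],"spin":0},{"offset":[0,0,0],"spin":0},{"offset":[0,0,0],"spin":0}]'
python3 - <<'E'
from h import *
p,st=wrist(); print(st["eef_pos"],st["eef_rot"],st["wrist_force"])
hsv=cv2.cvtColor(p["pixels"],cv2.COLOR_RGB2HSV)
def comps(m):
    n,l,s,c=cv2.connectedComponentsWithStats(m.astype(np.uint8))
    for i in range(1,n):
        if s[i,4]>80: print(s[i],c[i].round())
comps((hsv[...,0]<18)&(hsv[...,1]>150)); print("blue"); comps((abs(hsv[...,0].astype(int)-112)<10)&(hsv[...,1]>110))
q=(574.6,90.6,-.091)
for th in (0,.1,.2):
    f=lambda x,y,z: w2px(p,W(q,(-95+x*np.cos(th)-z*np.sin(th),55+y,80+x*np.sin(th)+z*np.cos(th))),st).round(1).tolist()
    print("hasp",th,"bar far edge",f(94,-20,22),f(94,20,22))
for th in (0,.05,.1): print("tab",th,[w2px(p,lidpt(th,x,y,60),st).round(1).tolist() for x in (-130,-85) for y in (-70,-40)])
t=manip.camera("top"); s=manip.camera("scene")
for n in ["loupe_mid","wash_bottle","jar","dish","driver","brush","gauge_box"]:
    for k in (t,s): print(n,[(np.round(d["location"]).tolist(),round(d["conf"],2)) for d in manip.search_frame(k,n)][:2])
E
```

```text
clock: 63.55
eef_pos: [573.8, 145.3, 167.0]
eef_rot: [3.141, -0.033, 3.05]
wrist_force: [0.1, -1.0, 0.6]
finger_gap: 65.7
clock: 64.22
eef_pos: [493.3, 83.3, 318.1]
eef_rot: [3.141, -0.031, 3.049]
wrist_force: [0.5, 0.3, -0.5]
finger_gap: 65.6
clock: 64.88
eef_pos: [493.4, 83.5, 318.0]
eef_rot: [3.141, -0.031, 3.049]
wrist_force: [-0.0, -0.3, 0.6]
finger_gap: 65.7
[493.35929391  83.45955481 318.02641799] [ 3.14102083 -0.0308156   3.0486633 ] [-0.03985282 -0.25208562  0.59938786]
[491 119  37  42 553] [508. 141.]
[  0 154   8  16  87] [  3. 161.]
[ 361  178   25   67 1144] [372. 210.]
[474 222  38  28 857] [492. 236.]
blue
[ 621  102   19  101 1728] [631. 152.]
[285 148  22  32 641] [296. 164.]
[613 233  27  47 886] [628. 253.]
hasp 0 bar far edge [360.1, 244.2] [388.8, 243.7]
hasp 0.1 bar far edge [360.9, 244.6] [390.3, 244.1]
hasp 0.2 bar far edge [361.8, 244.3] [391.8, 243.8]
tab 0 [[284.6, 147.6], [305.6, 147.4], [285.0, 179.0], [305.9, 178.8]]
tab 0.05 [[283.6, 148.7], [305.2, 148.4], [284.3, 180.6], [305.5, 180.4]]
tab 0.1 [[282.6, 150.2], [304.7, 150.0], [283.6, 182.5], [305.2, 182.4]]
loupe_mid [([519.0, -239.0, 30.0], 0.67)]
loupe_mid [([531.0, -244.0, 31.0], 0.56)]
wash_bottle [([368.0, -461.0, 113.0], 0.76), ([409.0, 310.0, 69.0], 0.4)]
wash_bottle [([393.0, -488.0, 108.0], 0.86), ([590.0, 45.0, 68.0], 0.44)]
jar [([407.0, 316.0, 70.0], 0.6)]
jar [([426.0, 301.0, 41.0], 0.81), ([649.0, 355.0, 28.0], 0.18)]
dish [([737.0, -242.0, 16.0], 0.79)]
dish [([735.0, -228.0, 11.0], 0.66)]
driver [([452.0, 415.0, 22.0], 0.67)]
driver []
brush [([314.0, -284.0, 16.0], 0.82)]
brush [([318.0, -289.0, 17.0], 0.64)]
gauge_box [([641.0, 372.0, 31.0], 0.67)]
gauge_box [([649.0, 356.0, 28.0], 0.72), ([587.0, 53.0, 71.0], 0.61)]
```

```bash
python3 -c "
from cell import manip
print(manip.sign_off(), manip.read_state()['clock'])"
```

```text
the job is handed in; nothing more can be done
the job is handed in; nothing more can be done
```

I swung the hasp fully back and opened the lid. Both copper discs went into the round cavities and both white plates into the square ones. I then closed the lid, swung the hasp over the catch and handed the job in at about 65 s. No verdict is reported.

**What the last checks showed**
- **Blanks:** all four touched bottom at the expected height. Image fits put three of them within about 2 mm of their cavity centres in x and y. The rear-right plate also fitted within about 2 mm by network mask, but a colour-based repeat on it failed. I could not look again after the lid was shut.
- **Lid:** after the first closing it looked slightly ajar. I pressed on its top and met a firm stop at z = 72.0 mm, which is the shut height. The tab's position in the image agrees with the lid being shut.
- **Hasp:** the bar came down to within 2 mm of its shut position. The image fits shut too, but in that view it hardly tells 0 from 0.2 rad.
- **Bystanders:** the six with a reading before and after changed by 5 mm or less, and the driver moved 2 mm in the top view but was missed in the final scene view. The loupe changed about 1 mm in the scene view, though the two cameras place it about 13 mm apart.

**What disagreed**
- The network missed disc B and plate B in the close views, so I located disc B by colour and plate B by its corners in the image.
- The finger gap fell to 24.5 mm on the 30 mm tab at the end of opening. The lid ended up at about 1.70 rad rather than the full 1.75.

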